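Take the clip-on handles off the saucepans and box them

TASK

The saucepans are going into the oven, so their clip-on handles must come off. Open the lid of the bamboo box right back onto its stop, take the handle off every saucepan that has one (squeeze the two side buttons of its head fully in and, keeping them squeezed, draw it straight up out of its socket, leaving the pan standing), put all the handles in the box while it stands open, and shut the lid again. Leave the jar, the blue cup and the salt dish standing where they are.

Things in the scene. Friction and masses are not known exactly. Their poses are not given: they have to be found in the camera images.
- box_floor (a point): Bamboo utensil box, fixed to the counter: 200 x 280 x 80 mm outside (its x, y, z), walls and floor 8 mm. The point lies in the middle of the inner floor, 8 mm above the counter; z up, x from the front (tab side) to the hinge side, y along the hinge. The box may be turned.
- box_hinge (a point): The hinge line of the box's lid: its point half-way along, 100 mm to +x of the box's middle, 80 mm above the counter. The line runs along this point's own y axis. It does not move with the lid.
- lid (a joint): Hinge of the lid, rad: 0 is shut, it grows as the front edge rises, and 1.75 (just past upright) is open on its stop. A torque hinge of about 0.45 N m: the lid stays at any angle where it is left.
- lid_tab (a point): Middle of the gripping part of the lid's pull tab, 230 mm from the hinge line and 5 mm outside the lid's underside plane; moves with the lid. The lid is a flat 200 x 280 x 10 mm board; the tab is a flat tongue 36 mm wide (along the hinge line), 10 mm thick, sticking 42 mm out beyond the middle of the lid's front edge, this point 30 mm from that edge. Held by its two 36 mm sides it can turn between the fingers as the lid swings.
- pan_small: White enamel saucepan, 140 mm across and 75 mm high, 0.85 kg, standing loose on the counter. Origin in the middle of its underside, z up; its handle socket is on its own -x side: an upright open sleeve of sheet steel, 20 x 32 mm outside, 24 mm tall, its axis 16 mm outside the pan's wall, its top 55 mm above the pan's underside.
- pan_medium: The same, 160 mm across, 80 mm high, 1.0 kg, with the same socket.
- pan_large: The same, 180 mm across, 80 mm high, 1.15 kg, with the same socket.
- glass_jar: Bystander: glass jar with blue screw cap, 84 mm across, 130 mm high; origin under its middle.
- salt_dish: Bystander: small white dish, 80 mm across, 35 mm high; origin under its middle.
- mug: Bystander: blue espresso cup, 60 mm across, 50 mm high, handle on its +y side; origin under its middle.
- handle_1_buttons (a point): Handle 1 (black plastic, about 0.12 kg, clipped on the small pan if present; all three alike): the point in its head half-way between its two grey ribbed release buttons, on the +y and -y sides: 26 mm long (x), 18 mm tall, 43 mm over both when out, 33.4 mm when squeezed fully in (4.8 mm and 6 N each). z up, y level while clipped on. Head to 22 mm on the +x (pan) side, 12 mm up, 22 mm down.
- handle_1_grip (a point): Handle 1: middle of its straight grip, a bar 24 mm wide (y) and 18 mm tall (z), reaching 49 mm from this point to either side along x. It lies 65 mm to -x of the point between the buttons and turns with the handle.
- handle_1_plug (a point): Handle 1: middle of its plug, 12 mm to +x of and 38 mm below the point between the buttons: 12 mm (x) by 24 mm (y), 32 mm deep in the pan's socket, its foot 16 mm below this point. Two spring teeth at the foot, 32 mm over both, hook under the socket while the buttons are out (lifting then lifts the pan); they clear it when both are fully in.
- handle_2_buttons (a point): Handle 2 (black plastic, about 0.12 kg, clipped on the medium pan if present; all three alike): the point in its head half-way between its two grey ribbed release buttons, on the +y and -y sides: 26 mm long (x), 18 mm tall, 43 mm over both when out, 33.4 mm when squeezed fully in (4.8 mm and 6 N each). z up, y level while clipped on. Head to 22 mm on the +x (pan) side, 12 mm up, 22 mm down.
- handle_2_grip (a point): Handle 2: middle of its straight grip, a bar 24 mm wide (y) and 18 mm tall (z), reaching 49 mm from this point to either side along x. It lies 65 mm to -x of the point between the buttons and turns with the handle.
- handle_2_plug (a point): Handle 2: middle of its plug, 12 mm to +x of and 38 mm below the point between the buttons: 12 mm (x) by 24 mm (y), 32 mm deep in the pan's socket, its foot 16 mm below this point. Two spring teeth at the foot, 32 mm over both, hook under the socket while the buttons are out (lifting then lifts the pan); they clear it when both are fully in.
- handle_3_buttons (a point): Handle 3 (black plastic, about 0.12 kg, clipped on the large pan if present; all three alike): the point in its head half-way between its two grey ribbed release buttons, on the +y and -y sides: 26 mm long (x), 18 mm tall, 43 mm over both when out, 33.4 mm when squeezed fully in (4.8 mm and 6 N each). z up, y level while clipped on. Head to 22 mm on the +x (pan) side, 12 mm up, 22 mm down.
- handle_3_grip (a point): Handle 3: middle of its straight grip, a bar 24 mm wide (y) and 18 mm tall (z), reaching 49 mm from this point to either side along x. It lies 65 mm to -x of the point between the buttons and turns with the handle.
- handle_3_plug (a point): Handle 3: middle of its plug, 12 mm to +x of and 38 mm below the point between the buttons: 12 mm (x) by 24 mm (y), 32 mm deep in the pan's socket, its foot 16 mm below this point. Two spring teeth at the foot, 32 mm over both, hook under the socket while the buttons are out (lifting then lifts the pan); they clear it when both are fully in.
Things that resemble listed ones, but are neither listed nor needed, are in the scene too. What is shaped like the part that bears handle_3_buttons but red is not meant.

How it is judged (in metres and radians):
On the way, in this order (a step that is already met when the one before it is completed fails the run):
1. the lid has been opened onto its stop (value of joint lid above 1.66 rad), for 0.2 s.
2. every handle is off its pan and in the box, the lid still open (x of handle_1_buttons in the frame of box_floor between -0.095 and 0.095 m and y of handle_1_buttons in the frame of box_floor between -0.135 and 0.135 m and z of handle_1_buttons in the frame of box_floor between -0.005 and 0.075 m and x of handle_2_buttons in the frame of box_floor between -0.095 and 0.095 m and y of handle_2_buttons in the frame of box_floor between -0.135 and 0.135 m and z of handle_2_buttons in the frame of box_floor between -0.005 and 0.075 m and x of handle_3_buttons in the frame of box_floor between -0.095 and 0.095 m and y of handle_3_buttons in the frame of box_floor between -0.135 and 0.135 m and z of handle_3_buttons in the frame of box_floor between -0.005 and 0.075 m and value of joint lid above 1.3 rad), for 0.2 s.
At the end, for the whole second after the job is handed in: Every handle lies inside the box (its buttons' middle within the box's walls and below its rim), the lid is shut (within 0.05 rad) and at rest, and every saucepan stands flat on the counter (tilt under 0.08 rad) (x of handle_1_buttons in the frame of box_floor between -0.095 and 0.095 m and y of handle_1_buttons in the frame of box_floor between -0.135 and 0.135 m and z of handle_1_buttons in the frame of box_floor between -0.005 and 0.075 m and x of handle_2_buttons in the frame of box_floor between -0.095 and 0.095 m and y of handle_2_buttons in the frame of box_floor between -0.135 and 0.135 m and z of handle_2_buttons in the frame of box_floor between -0.005 and 0.075 m and x of handle_3_buttons in the frame of box_floor between -0.095 and 0.095 m and y of handle_3_buttons in the frame of box_floor between -0.135 and 0.135 m and z of handle_3_buttons in the frame of box_floor between -0.005 and 0.075 m and value of joint lid below 0.05 rad and velocity of joint lid below 0.05 rad/s and angle between each of pan_small, pan_medium, pan_large's own z axis and vertical below 0.08 rad and height (world z) of each of pan_small, pan_medium, pan_large below 0.008 m); the robot touches nothing.
It fails at once if a saucepan is lifted more than 20 mm off the counter (height (world z) of any of pan_small, pan_medium, pan_large above 0.02 m).
It fails at once if a saucepan is tipped more than 0.35 rad (angle between any of pan_small, pan_medium, pan_large's own z axis and vertical above 0.35 rad).
It fails at once if the jar, the espresso cup or the salt dish is pushed more than 60 mm or knocked over (distance of any of glass_jar, salt_dish, mug from where it was at the start of the episode above 0.06 m or angle between any of glass_jar, salt_dish, mug's own z axis and vertical above 0.5 rad).
Of handle_1, handle_2, handle_3 only 2 to 3 are there at a start; the rules pass over those that are not, and their reading is None.
At some moment in a run one of pan_small, pan_medium, pan_large may be knocked a few centimetres aside while the robot is not near it.
Once in a run the grip may slacken for a moment while it holds something.
It also fails if it takes over 208 s, if anything falls off the work surface, if the arm or the gripper's body presses on something with over 40 N, if the wrist force passes 120 N, or if a joint passes its speed limit or range.

ROBOT

A 6-joint arm with a two-finger parallel gripper is mounted at the origin on the work surface. World frame = base frame: x ahead of the robot, y to its left, z up, the work surface at z = 0. Lengths are in m, angles in degrees, forces in N, time in s.
With the tool pointing down it reaches from about 0.325 to 0.875 m from the base axis. Payload 4.4 kg.
Tool frame: the origin (TCP) lies between the finger pads; the fingertips stand 22 mm ahead of it and the grasp point (between the pads) lies 3 mm ahead of it; z points along the fingers, y is the line along which they close (so a half turn about z gives the same grasp; the last joint's range is limited). The gripper opens to 85 mm and grips with 20 to 120 N. Pads are 22 mm wide; open, the fingers measure 114 mm over their backs; the gripper's body (76 mm by 85 mm) begins 54 mm behind the grasp point. The pads swing forward as they close: fully open they stand 13 mm farther back than shut.
Start: joints at [-84.941, 11.837, 88.321, -0, 79.842, -8.623], TCP at [0.136, -0.559, 0.253] pointing down, gripper open.
Joint ranges: [-156.59, 156.59], [-49.26, 127.26], [12.9, 141.05], [-63.56, 243.56], [4.71, 150.69], [-161.64, 161.64]. Speed limits (degrees/s): [159.86, 159.86, 180, 180, 180, 180].

INTERFACE

Orientations are given as a 3x3 rotation matrix whose columns are the frame's x, y, z axes.
In Python, from plant import * gives the robot as it stands.
- The arm moves only by the shell command python3 -m jog 'ROWS' [FORCE]. ROWS is JSON, a list of rows, each an object of numbers: "x", "y", "z": the shift along the tool's x, y, z each as a share of 12 cm, from -1 to 1; "ax", "ay", "az": the turn, a rotation vector about the tool's x, y, z each as a share of 30 degrees, from -1 to 1; "jaw": the opening, from -1 (shut) to 1 (fully open), so that 0 is half open. In form: [{"x": .., "y": .., "z": .., "ax": .., "ay": .., "az": .., "jaw": ..}, ...]. A call has 1 to 8 rows; each row is the pose to reach, as a shift and turn from the pose commanded when the call began, along the tool's axes at that moment; what a row does not reach only later rows make up. A row lasts 1/12 s, in which the tool goes at most 41.7 mm and 7.16 degrees, less where a joint would pass 70% of its speed; a pose out of reach is approached as far as the arm can. A call with a number of a shift or a turn outside -1 to 1 is refused whole. A call with a gripper value outside its range is refused whole. The fingers move at their own pace and stop on an object; FORCE is the grip in N (left out, the last holds). Time passes only in rows, so rows that repeat a pose let the fingers close. It gives the time, the measured TCP pose, the force, the opening and the grip force at its end, in the units of the state.
- get_state(): the state, without advancing time (a new reading comes with each control period).
- capture(name): name is "side" or "top"; returns (picture, depth): 480x640x3 uint8, red, green, blue; 480x640 float32, m along the optical axis (not along the pixel's ray), 0 where there is no reading.
- camera_info(name): a dict with "mtx" (3x3 intrinsics, pixels), "k1" (the pictures are not rectified: a ray, as slopes to the right and down, at radius r is drawn at 1 + k1 r^2 times it, then the intrinsics apply), "rvec" (rotation vector, rad) and "tvec" (3), from world to camera coordinates, as OpenCV has them. Camera axes: x right, y down, z forward; pixel columns grow to the right and rows downward; lengths in m; the calibration is good to about 2 mm. A picture is of the moment at which its call begins. camera_info takes no time and is no camera call.
- close_job(): hands the job in; it is judged then, once.
Trained networks look in the newest picture that a camera, given by its name, has taken for a name from the list of things; names that differ only in an ending like _2 or _b are one class to them, and where a whole thing is asked for, a point or a joint stands for the part that bears it (a point fixed in the world has none). Each returns a list of dicts, best first, with "confidence" (0 to 1); they miss things now and then, are a little off and sometimes report something else, mostly with a low value. They report only what shows in the picture. A call takes as long as a camera call. They do not tell look-alikes from the thing itself.
- search_frame(label, camera): "box" ([left, top, right, bottom] as shares, 0 to 1, of the picture: columns of its width, rows of its height, round what is visible of it).
- landmark_of(label, camera): "centre" ([row, column] as shares, 0 to 1, of the picture: columns of its width, rows of its height: a listed point, or the origin of a listed thing).
The state is a dict: "time_s": time; "q": joint angles; "qvel": joint speeds; "effort": joint torques, N m; "eef_pos": TCP position; "ee_rot": TCP orientation; "contact_force": force on the tool from outside, world axes, zero at the start; "ft_torque": the same for the moment, N m; "grip_width": finger opening in m; "finger_force": force on a finger pad.
Only numpy, scipy, OpenCV 4.12 (cv2) and the standard library are available. Lean on these libraries where they do the work, as an engineer would, in place of code of your own. Each camera call takes 0.05 s, during which the arm holds its last target. There are 200 camera calls.

## Working session

There is one attempt and no reset: what is moved stays moved. The work goes in short steps, Python scripts to look and compute and a shell command to move; the robot and the scene stay as the last step left them, time stands still between calls to the robot, and variables do not carry over. Pictures are saved under pics/ and viewed, at most 14 in all, crops included, and the job is handed in when it is done.

```bash
ls; mkdir -p pics
cat > h.py <<'E'
from plant import *
import numpy as np, cv2
def snap(cam,name=None):
    im,d=capture(cam)
    if name: cv2.imwrite(f'pics/{name}.png',cv2.cvtColor(im,cv2.COLOR_RGB2BGR))
    return im,d
def ray(cam,u,v):
    c=camera_info(cam);K=np.array(c['mtx'],float)
    R=cv2.Rodrigues(np.array(c['rvec'],float))[0];t=np.array(c['tvec'],float).ravel()
    p=cv2.undistortPoints(np.array([[[u,v]]],float),K,np.array([c['k1'],0,0,0.]))[0,0]
    return -R.T@t, R.T@np.array([p[0],p[1],1.]) # origin, dir (scale= depth)
def atz(cam,u,v,z):
    o,d=ray(cam,u,v); return o+d*(z-o[2])/d[2]
def atd(cam,u,v,D):
    o,d=ray(cam,u,v); r=D[max(0,int(v)-1):int(v)+2,max(0,int(u)-1):int(u)+2]; r=r[r>0]
    return o+d*np.median(r) if len(r) else None
def proj(cam,P):
    c=camera_info(cam)
    return cv2.projectPoints(np.array(P,float).reshape(-1,1,3),np.array(c['rvec'],float),np.array(c['tvec'],float),np.array(c['mtx'],float),np.array([c['k1'],0,0,0.]))[0][:,0]
def tri(u1,u2):
    (a,d),(b,e)=ray('top',*u1),ray('side',*u2)
    s=np.linalg.lstsq(np.c_[d,-e],b-a,rcond=None)[0]
    p,q=a+s[0]*d,b+s[1]*e
    return (p+q)/2,np.linalg.norm(p-q)
def uv(c): return c[1]*640,c[0]*480
E
python3 - <<'E'
from h import *
np.set_printoptions(precision=3,suppress=True)
for c in('top','side'):
    i=camera_info(c); print(c,i); snap(c,c+'0')
s=get_state(); print(s)
E
```

```text
pics
top {'mtx': array([[559.   ,   0.   , 310.294],
       [  0.   , 559.   , 248.185],
       [  0.   ,   0.   ,   1.   ]]), 'k1': -0.15621415828423632, 'rvec': array([ 2.14 , -2.194,  0.093]), 'tvec': array([0.061, 0.59 , 1.264])}
side {'mtx': array([[622.719,   0.   , 318.68 ],
       [  0.   , 622.719, 236.165],
       [  0.   ,   0.   ,   1.   ]]), 'k1': -0.20482226834180023, 'rvec': array([ 0.306, -2.871,  1.001]), 'tvec': array([0.577, 0.108, 1.33 ])}
{'time_s': 0.1, 'q': array([-84.94 ,  11.881,  88.397,   0.   ,  79.841,  -8.623]), 'qvel': array([ 0.033, -0.066, -0.214, -0.015,  0.055,  0.041]), 'effort': array([ -0.001, -38.409, -29.255,  -0.   ,   0.005,   0.   ]), 'eef_pos': array([ 0.136, -0.558,  0.252]), 'ee_rot': array([[ 0.972,  0.237, -0.   ],
       [ 0.237, -0.972,  0.002],
       [ 0.   , -0.002, -1.   ]]), 'contact_force': array([0.242, 0.187, 0.22 ]), 'ft_torque': array([ 0.012, -0.034,  0.005]), 'finger_force': 0.0, 'grip_width': 0.08530825147574404}
```

View pics/top0.png

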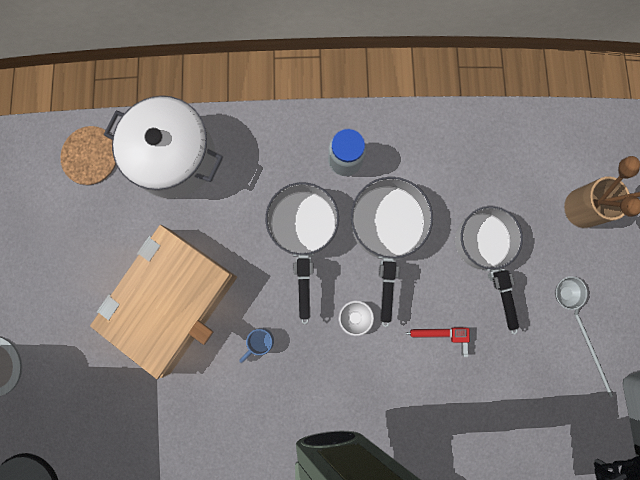

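View pics/side0.png

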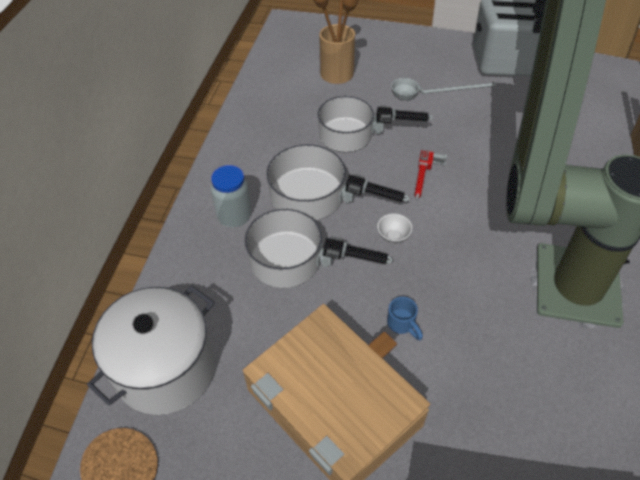

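Run:
```python
from h import *
np.set_printoptions(precision=3,suppress=True)
for n in ['box_floor','box_hinge','lid_tab','pan_small','pan_medium','pan_large','glass_jar','salt_dish','mug','handle_1_buttons','handle_1_grip']:
    for c in('top','side'):
        for r in landmark_of(n,c):
            if r['confidence']>.25: print(n,c,round(r['confidence'],2),np.array(uv(r['centre'])).round(1))
```

```text
box_floor side 0.32 [394.  233.6]
box_hinge top 0.58 [124.5 275.3]
box_hinge side 0.63 [289.5 425.5]
lid_tab top 0.86 [203.6 339. ]
lid_tab top 0.31 [508.7 309.7]
lid_tab side 0.9 [385.5 339.6]
pan_small top 0.83 [484.4 240.6]
pan_small top 0.74 [497.4 273.4]
pan_small side 0.97 [344.9 137.1]
pan_small side 0.31 [306.9 193.2]
pan_medium top 0.88 [305.3 221.7]
pan_medium side 0.77 [284.3 259.9]
pan_medium side 0.59 [333.4 244.3]
pan_medium side 0.57 [346.6 137.4]
pan_large top 0.58 [387.9 219.3]
pan_large side 0.82 [306.6 192.9]
glass_jar top 0.74 [345.9 157.2]
glass_jar side 0.92 [235.1 216.2]
glass_jar side 0.67 [307.3 194.5]
salt_dish top 0.75 [508.3 309.9]
salt_dish top 0.6 [357.5 313.3]
salt_dish top 0.42 [485.5 239.3]
salt_dish side 0.84 [394.4 232.6]
salt_dish side 0.72 [358.6 183.9]
mug top 0.95 [260. 336.]
mug side 0.59 [399.  320.1]
handle_1_buttons top 0.75 [502.7 280.6]
handle_1_buttons top 0.37 [508.4 311.2]
handle_1_buttons side 0.72 [387.  114.3]
handle_1_grip top 0.91 [509.5 306.5]
handle_1_grip side 0.79 [408.5 117.5]
handle_1_grip side 0.71 [350.2 194.1]
```

Top picture: the box is at (162,303) with its tab at (203,331). The medium pan is at (302,217) with its black handle head at (304,266). The large pan is at (392,217), head at (388,268), and the small pan at (491,238), head at (502,281). The jar is at (347,147), the salt dish at (356,318) and the blue cup at (259,341). 

Possible confusions:
- **Handles:** the red look-alike handle at (440,335) and the ladle at (572,293) are not meant.
- **Pans:** the lidded pot at (158,142) is not meant.
- **Heads:** the three black ones above are the right ones.

```bash
cat > look.py <<'E'
from h import *
np.set_printoptions(precision=4,suppress=True)
def points(im,D,cam='top'):
    vs,us=np.mgrid[0:480,0:640]; o,_=ray(cam,320,240)
    c=camera_info(cam);R=cv2.Rodrigues(np.array(c['rvec'],float))[0]
    p=cv2.undistortPoints(np.c_[us.ravel(),vs.ravel()].astype(float).reshape(-1,1,2),np.array(c['mtx'],float),np.array([c['k1'],0,0,0.]))[:,0]
    P=(o+np.c_[p,np.ones(len(p))]*D.reshape(-1,1)@R).reshape(480,640,3); P[D<=0]=np.nan
    return P
E
python3 - <<'E'
from look import *
ims={}
for c in('top','side'): ims[c]=snap(c)
for n in ['lid_tab','handle_1_buttons','handle_1_grip']:
    L={c:[np.array(uv(r['centre'])) for r in landmark_of(n,c) if r['confidence']>.15] for c in('top','side')}
    for a in L['top']:
        for b in L['side']:
            p,e=tri(a,b)
            if e<.012 and p[2]<.2: print(n,a,b,p,round(e,4))
im,D=ims['top'];P=points(im,D)
Ps=points(*ims['side'],'side')
hsv=cv2.cvtColor(im,cv2.COLOR_RGB2HSV)
# black handle pixels
for name,(u0,v0,u1,v1) in dict(med=(292,255,316,325),lar=(376,255,402,328),sma=(488,266,524,334)).items():
    m=np.zeros((480,640),bool);m[v0:v1,u0:u1]=True
    m&=(im.max(2)<60)&(P[...,2]>.04); q=P[m]
    c=q.mean(0);w,V=np.linalg.eigh(np.cov(q[:,:2].T));ax=V[:,1];ax*=np.sign(ax[0])
    s=(q[:,:2]-c[:2])@ax; print(name,len(q),c,'yaw',np.degrees(np.arctan2(ax[1],ax[0])),s.min(),s.max(),'z',np.percentile(q[:,2],[5,50,95]), 'ends',c[:2]+ax*s.min(),c[:2]+ax*s.max())
# lid top
for u,v in [(162,300),(150,330),(190,270),(203,332),(208,337),(304,300),(388,300),(510,310),(304,266),(388,268),(502,281),(356,318),(348,145),(259,341),(161,377)]: print((u,v),P[v,u])
m=(P[...,2]>.07)&(P[...,2]<.11);m[:220]=0;m[:,240:]=0;m[382:]=0
q=P[m][:,:2].astype(np.float32); r=cv2.minAreaRect(q);print('lid',len(q),r,cv2.boxPoints(r),P[m][:,2].mean())
# pan rim circles
for name,(u,v,r,h) in dict(med=(302,217,40,.08),lar=(392,217,45,.08),sma=(491,238,38,.075)).items():
    vs,us=np.mgrid[0:480,0:640];m=((us-u)**2+(vs-v)**2<r*r)&(abs(P[...,2]-h)<.012)
    q=P[m];A=np.c_[2*q[:,:2],np.ones(len(q))];x=np.linalg.lstsq(A,(q[:,:2]**2).sum(1),rcond=None)[0]
    print(name,x[:2],np.sqrt(x[2]+x[0]**2+x[1]**2),q[:,2].mean(),len(q))
E
```

```text
lid_tab [203.52  335.808] [384.384 339.792] [0.4014 0.2805 0.1096] 0.0046
handle_1_buttons [502.208 280.416] [384.384 111.504] [ 0.5023 -0.3816  0.0842] 0.0001
handle_1_grip [511.616 307.488] [408.    113.712] [ 0.442  -0.4063  0.0673] 0.0023
med 601 [0.4984 0.0628 0.081 ] yaw 0.28314682003743097 -0.06649153551398884 0.06386906628620667 z [0.0729 0.0801 0.0907] ends [0.4319 0.0625] [0.5623 0.0631]
lar 614 [ 0.4867 -0.1228  0.0804] yaw -5.238878769075682 -0.06691747873996817 0.06468802652632479 z [0.0718 0.0798 0.0898] ends [ 0.4201 -0.1167] [ 0.5511 -0.1287]
sma 647 [ 0.4613 -0.3922  0.0806] yaw 12.512498055990994 -0.07049693026731689 0.0642016435805135 z [0.0711 0.0802 0.0904] ends [ 0.3925 -0.4074] [ 0.524  -0.3783]
(162, 300) [0.4782 0.3746 0.0978]
(150, 330) [0.4126 0.4024 0.0979]
(190, 270) [0.5426 0.31   0.103 ]
(203, 332) [0.4075 0.2806 0.1131]
(208, 337) [0.3967 0.2697 0.1142]
(304, 300) [0.4718 0.0621 0.0801]
(388, 300) [ 0.4669 -0.1232  0.0792]
(510, 310) [ 0.4356 -0.3982  0.0791]
(304, 266) [0.5463 0.0601 0.0882]
(388, 268) [ 0.5371 -0.1246  0.0877]
(502, 281) [ 0.501  -0.3811  0.0839]
(356, 318) [ 0.427  -0.0565  0.0037]
(348, 145) [ 0.8038 -0.0425  0.1345]
(259, 341) [0.379  0.171  0.0063]
(161, 377) [0.3066 0.3854 0.0756]
lid 11385 ((0.39601144194602966, 0.4779234230518341), (0.2707441747188568, 0.5664970278739929), 38.81784439086914) [[0.113  0.6138]
 [0.4681 0.1724]
 [0.679  0.3421]
 [0.3239 0.7835]] 0.09808291546482724
med [0.6533 0.0624] 0.079214637370604 0.07970804969679066 645
lar [ 0.6512 -0.138 ] 0.08909393421861495 0.07952882174085373 765
sma [ 0.6    -0.3643] 0.0698039866303706 0.07435493229922192 609
```

Run:
```python
import cv2
a=cv2.imread('pics/top0.png')[225:355,180:540]
cv2.imwrite('pics/crop0.png',cv2.resize(a,None,fx=2.2,fy=2.2,interpolation=cv2.INTER_CUBIC))
```

```text
(no output)
```

View pics/crop0.png

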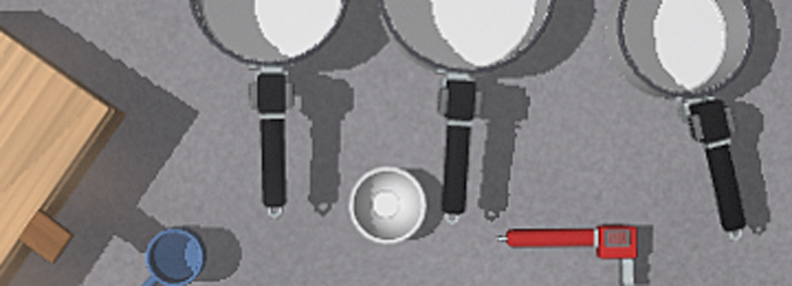

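The crop confirms the three black heads with grey side buttons; the red one is the decoy. The lid looks slightly ajar, so next I fit the box.

Run:
```python
from look import *
im,D=snap('top');P=points(im,D)
vs,us=np.mgrid[0:480,0:640]
poly=np.zeros((480,640),np.uint8);cv2.fillPoly(poly,[np.array([[163,222],[240,272],[160,384],[86,326]])],1)
m=(poly>0)&(P[...,2]>.082)&(P[...,2]<.13)
q=P[m];r=cv2.minAreaRect(q[:,:2].astype(np.float32));print(len(q),r);b=cv2.boxPoints(r);print(b)
A=np.c_[q[:,:2],np.ones(len(q))];x=np.linalg.lstsq(A,q[:,2],rcond=None)[0];print('plane',x,'slope',np.hypot(*x[:2]),'dir',np.degrees(np.arctan2(x[1],x[0])),'z corners',np.c_[b,np.ones(4)]@x, 'res',(A@x-q[:,2]).std())
# tab
tb=(us>185)&(us<215)&(vs>318)&(vs<346)&(P[...,2]>.09)&(poly==0);t=P[tb];print('tab',len(t),t.mean(0),t.min(0),t.max(0))
Pp=[(us>0)];
# box rim/front: side view wood points
ims,Ds=snap('side');Q=points(ims,Ds,'side')
for u,v in [(340,370),(300,350),(380,400),(385,345),(270,385),(330,455)]: print((u,v),Q[v,u])
for c in('top','side'):
  for r in landmark_of('lid_tab',c)[:1]: print(c,uv(r['centre']),r['confidence'])
```

```text
11009 ((0.4738575220108032, 0.38043317198753357), (0.21961162984371185, 0.28040385246276855), 53.5356559753418)
[[0.2958 0.3754]
 [0.5214 0.2088]
 [0.6519 0.3854]
 [0.4264 0.5521]]
plane [-0.0521 -0.0714  0.1508] slope 0.08838537482430969 dir -126.09369211462031 z corners [0.1085 0.1087 0.0893 0.0891] res 0.002688293594374713
tab 221 [0.4019 0.2799 0.1099] [0.3811 0.2599 0.1003] [0.4224 0.3011 0.1166]
(340, 370) [0.4717 0.3553 0.1052]
(300, 350) [0.5515 0.3291 0.1018]
(380, 400) [0.3922 0.3973 0.1032]
(385, 345) [0.4009 0.2901 0.1074]
(270, 385) [0.5889 0.4051 0.0933]
(330, 455) [0.4575 0.509  0.0928]
top (202.496, 338.88) 0.71
side (385.216, 342.48) 0.79
```

Run:
```python
from look import *
im,D=snap('top');P=points(im,D)
u=np.array([np.cos(np.radians(53.6)),np.sin(np.radians(53.6))]);v=np.array([-u[1],u[0]])
vs,us=np.mgrid[0:480,0:640]
m=(us>80)&(us<245)&(vs>215)&(vs<390)&(P[...,2]>.082)&(P[...,2]<.13)
q=P[m];a=q[:,:2]@u;l=q[:,:2]@v
for lo in np.arange(.43,.72,.01):
    k=(a>=lo)&(a<lo+.01)
    if k.sum()>5: print(round(lo,3),k.sum(),np.percentile(l[k],[1,50,99]),q[k,2].mean().round(4))
k=(a<.475);print('tab',a[k].min(),np.percentile(l[k],[2,50,98]),q[k,2].mean())
```

```text
0.45 79 [-0.175  -0.1568 -0.1387] 0.1104
0.46 83 [-0.1746 -0.1577 -0.1393] 0.11
0.47 76 [-0.1752 -0.1568 -0.1392] 0.109
0.48 78 [-0.1747 -0.1582 -0.1396] 0.1085
0.49 515 [-0.2922 -0.1516 -0.02  ] 0.1052
0.5 574 [-0.2937 -0.1578 -0.0195] 0.1066
0.51 566 [-0.2926 -0.1564 -0.0189] 0.1056
0.52 567 [-0.2936 -0.1567 -0.0191] 0.1047
0.53 559 [-0.2924 -0.1578 -0.0211] 0.1038
0.54 550 [-0.2932 -0.156  -0.02  ] 0.1028
0.55 552 [-0.2927 -0.1582 -0.0204] 0.102
0.56 557 [-0.2923 -0.1578 -0.0199] 0.101
0.57 548 [-0.2922 -0.1547 -0.0203] 0.1001
0.58 548 [-0.2926 -0.1573 -0.0187] 0.0992
0.59 539 [-0.2929 -0.1579 -0.0206] 0.0981
0.6 538 [-0.294  -0.1584 -0.0214] 0.0974
0.61 550 [-0.2926 -0.1587 -0.0195] 0.0964
0.62 528 [-0.2938 -0.1555 -0.0195] 0.0955
0.63 531 [-0.2926 -0.1562 -0.0194] 0.0945
0.64 529 [-0.2928 -0.1565 -0.0191] 0.0934
0.65 515 [-0.292  -0.1589 -0.021 ] 0.0925
0.66 535 [-0.2924 -0.1597 -0.0203] 0.0921
0.67 507 [-0.2927 -0.1559 -0.0195] 0.0913
0.68 520 [-0.2922 -0.1559 -0.0193] 0.0904
0.69 190 [-0.2859 -0.1802 -0.021 ] 0.0874
tab 0.4505056435605442 [-0.175  -0.1575 -0.1396] 0.11002017524387658
```

```bash
cat > to.py <<'E'
import sys
from h import *
np.set_printoptions(precision=4,suppress=True)
def to(x,y,z,yaw=None):
    s=get_state();R=np.array(s['ee_rot']);p=np.array(s['eef_pos'])
    d=R.T@(np.array([x,y,z])-p)/.12
    cur=np.degrees(np.arctan2(R[1,0],R[0,0]))
    print('t',s['time_s'],'pos',p,'yaw',round(cur,2),'shift',d.round(3),'az',None if yaw is None else round(-((yaw-cur+180)%360-180)/30,3),'grip',round(s['grip_width'],4),round(s['finger_force'],1),'F',s['contact_force'],'q',np.round(s['q'],0))
if __name__=='__main__': to(*map(float,sys.argv[1:]))
E
python3 -m jog '[{"x":0.5,"y":-0.5,"az":-0.5,"jaw":1},{"x":1,"y":-1,"az":-1,"jaw":1},{"x":1,"y":-1,"az":-1,"jaw":1},{"x":1,"y":-1,"az":-1,"jaw":1},{"x":1,"y":-1,"az":-1,"jaw":1}]' 40
python3 -m jog '[{"x":1,"az":-0.33,"jaw":1},{"x":1,"az":-0.33,"jaw":1},{"x":1,"az":-0.33,"jaw":1},{"x":1,"az":-0.33,"jaw":1}]'
python3 -m jog '[{"x":1,"jaw":1},{"x":1,"jaw":1},{"x":1,"jaw":1},{"x":1,"jaw":1}]'
python3 -m jog '[{"x":1,"jaw":1},{"x":1,"jaw":1},{"x":1,"jaw":1},{"x":1,"jaw":1}]'
python3 -m jog '[{"x":1,"y":-0.8,"jaw":1},{"x":1,"y":-0.8,"jaw":1},{"x":1,"y":-0.8,"jaw":1},{"x":1,"y":-0.8,"jaw":1},{"x":1,"y":-0.8,"jaw":1}]'
python3 -m jog '[{"x":1,"y":-1,"jaw":1},{"x":1,"y":-1,"jaw":1},{"x":1,"y":-1,"jaw":1},{"x":1,"y":-1,"jaw":1},{"x":1,"y":-1,"jaw":1}]'
python3 to.py 0.400 0.278 0.105 53.6
```

```text
t 1.85 pos [ 0.136  -0.5587  0.2533] yaw 13.68 shift [ 3.787 -6.254  1.236] az -1.331 grip 0.0856 0.0 F [-0.3478  0.2576  0.3502] q [-85.  12.  88.  -0.  80.  -9.]schema error: expected keys x, y, z, ax, ay, az, jaw
schema error: expected keys x, y, z, ax, ay, az, jaw
schema error: expected keys x, y, z, ax, ay, az, jaw
schema error: expected keys x, y, z, ax, ay, az, jaw
schema error: expected keys x, y, z, ax, ay, az, jaw
schema error: expected keys x, y, z, ax, ay, az, jaw
```

All keys are needed.

```bash
python3 -m jog '[{"x":0.5,"y":-0.5,"z":0,"ax":0,"ay":0,"az":-0.5,"jaw":1},{"x":1,"y":-1,"z":0,"ax":0,"ay":0,"az":-1,"jaw":1},{"x":1,"y":-1,"z":0,"ax":0,"ay":0,"az":-1,"jaw":1},{"x":1,"y":-1,"z":0,"ax":0,"ay":0,"az":-1,"jaw":1},{"x":1,"y":-1,"z":0,"ax":0,"ay":0,"az":-1,"jaw":1}]' 40
python3 -m jog '[{"x":1,"y":0,"z":0,"ax":0,"ay":0,"az":-0.33,"jaw":1},{"x":1,"y":0,"z":0,"ax":0,"ay":0,"az":-0.33,"jaw":1},{"x":1,"y":0,"z":0,"ax":0,"ay":0,"az":-0.33,"jaw":1},{"x":1,"y":0,"z":0,"ax":0,"ay":0,"az":-0.33,"jaw":1}]'
python3 -m jog '[{"x":1,"y":0,"z":0,"ax":0,"ay":0,"az":0,"jaw":1},{"x":1,"y":0,"z":0,"ax":0,"ay":0,"az":0,"jaw":1},{"x":1,"y":0,"z":0,"ax":0,"ay":0,"az":0,"jaw":1},{"x":1,"y":0,"z":0,"ax":0,"ay":0,"az":0,"jaw":1}]'
python3 -m jog '[{"x":1,"y":0,"z":0,"ax":0,"ay":0,"az":0,"jaw":1},{"x":1,"y":0,"z":0,"ax":0,"ay":0,"az":0,"jaw":1},{"x":1,"y":0,"z":0,"ax":0,"ay":0,"az":0,"jaw":1},{"x":1,"y":0,"z":0,"ax":0,"ay":0,"az":0,"jaw":1}]'
python3 -m jog '[{"x":1,"y":-0.8,"z":0,"ax":0,"ay":0,"az":0,"jaw":1},{"x":1,"y":-0.8,"z":0,"ax":0,"ay":0,"az":0,"jaw":1},{"x":1,"y":-0.8,"z":0,"ax":0,"ay":0,"az":0,"jaw":1},{"x":1,"y":-0.8,"z":0,"ax":0,"ay":0,"az":0,"jaw":1},{"x":1,"y":-0.8,"z":0,"ax":0,"ay":0,"az":0,"jaw":1}]'
python3 -m jog '[{"x":1,"y":-1,"z":0,"ax":0,"ay":0,"az":0,"jaw":1},{"x":1,"y":-1,"z":0,"ax":0,"ay":0,"az":0,"jaw":1},{"x":1,"y":-1,"z":0,"ax":0,"ay":0,"az":0,"jaw":1},{"x":1,"y":-1,"z":0,"ax":0,"ay":0,"az":0,"jaw":1},{"x":1,"y":-1,"z":0,"ax":0,"ay":0,"az":0,"jaw":1}]'
python3 to.py 0.400 0.278 0.105 53.6
```

```text
time_s: 2.27
eef_pos: [0.2267, -0.408, 0.2526]
ee_rot: [[0.717, 0.697, 0.001], [0.697, -0.717, 0.005], [0.004, -0.002, -1.0]]
contact_force: [-0.5, 0.8, 0.5]
grip_width: 0.0855
finger_force: 0.0
time_s: 2.6
eef_pos: [0.3144, -0.3268, 0.2534]
ee_rot: [[0.589, 0.808, 0.002], [0.808, -0.589, 0.002], [0.003, 0.001, -1.0]]
contact_force: [0.2, 0.2, 0.2]
grip_width: 0.0851
finger_force: 0.0
time_s: 2.93
eef_pos: [0.3848, -0.2302, 0.2535]
ee_rot: [[0.589, 0.808, 0.002], [0.808, -0.589, 0.002], [0.003, 0.0, -1.0]]
contact_force: [-0.6, 0.0, -0.2]
grip_width: 0.0852
finger_force: 0.0
time_s: 3.27
eef_pos: [0.4561, -0.1341, 0.2536]
ee_rot: [[0.589, 0.808, 0.002], [0.808, -0.589, 0.002], [0.003, 0.001, -1.0]]
contact_force: [-0.2, 0.5, 0.3]
grip_width: 0.0853
finger_force: 0.0
time_s: 3.68
eef_pos: [0.4468, 0.0191, 0.2533]
ee_rot: [[0.59, 0.808, -0.0], [0.808, -0.59, 0.002], [0.001, -0.001, -1.0]]
contact_force: [0.1, 0.2, -0.2]
grip_width: 0.0854
finger_force: 0.0
time_s: 4.1
eef_pos: [0.4213, 0.1879, 0.2536]
ee_rot: [[0.589, 0.808, 0.0], [0.808, -0.589, 0.003], [0.002, -0.002, -1.0]]
contact_force: [0.1, -0.6, -0.2]
grip_width: 0.0855
finger_force: 0.0
t 4.1 pos [0.4213 0.1879 0.2536] yaw 53.92 shift [ 0.499 -0.584  1.24 ] az 0.011 grip 0.0855 0.0 F [ 0.0805 -0.6228 -0.1762] q [ 13.  -2. 104.   0.  79.  49.]
```

```bash
python3 -m jog '[{"x":0.5,"y":-0.58,"z":0,"ax":0,"ay":0,"az":0,"jaw":1},{"x":0.5,"y":-0.58,"z":0,"ax":0,"ay":0,"az":0,"jaw":1},{"x":0.5,"y":-0.58,"z":0.5,"ax":0,"ay":0,"az":0,"jaw":1},{"x":0.5,"y":-0.58,"z":0.9,"ax":0,"ay":0,"az":0,"jaw":1},{"x":0.5,"y":-0.58,"z":0.9,"ax":0,"ay":0,"az":0,"jaw":1},{"x":0.5,"y":-0.58,"z":0.9,"ax":0,"ay":0,"az":0,"jaw":1}]'
python3 -m jog '[{"x":0,"y":0,"z":0.15,"ax":0,"ay":0,"az":0,"jaw":1},{"x":0,"y":0,"z":0.34,"ax":0,"ay":0,"az":0,"jaw":1},{"x":0,"y":0,"z":0.34,"ax":0,"ay":0,"az":0,"jaw":0.2},{"x":0,"y":0,"z":0.34,"ax":0,"ay":0,"az":0,"jaw":-0.6},{"x":0,"y":0,"z":0.34,"ax":0,"ay":0,"az":0,"jaw":-0.6},{"x":0,"y":0,"z":0.34,"ax":0,"ay":0,"az":0,"jaw":-0.6}]' 40
python3 to.py 0.400 0.278 0.105 53.6
```

```text
time_s: 4.6
eef_pos: [0.3978, 0.2701, 0.1392]
ee_rot: [[0.594, 0.805, -0.012], [0.805, -0.594, -0.006], [-0.012, -0.006, -1.0]]
contact_force: [-1.4, -0.7, -0.4]
grip_width: 0.0852
finger_force: 0.0
time_s: 5.1
eef_pos: [0.3995, 0.2758, 0.1058]
ee_rot: [[0.597, 0.802, -0.006], [0.802, -0.597, 0.007], [0.002, -0.009, -1.0]]
contact_force: [-18.7, 20.6, 0.0]
grip_width: 0.0386
finger_force: 13.9
t 5.1 pos [0.3995 0.2758 0.1058] yaw 53.37 shift [ 0.017 -0.008  0.007] az -0.008 grip 0.0386 13.9 F [-18.7321  20.6364   0.0049] q [ 24.  11. 108.   1.  61.  60.]
```

```bash
python3 -m jog '[{"x":0,"y":-0.01,"z":0,"ax":0,"ay":0,"az":0,"jaw":-0.6},{"x":0,"y":-0.02,"z":0,"ax":0,"ay":0,"az":0,"jaw":-0.6},{"x":0,"y":-0.02,"z":0,"ax":0,"ay":0,"az":0,"jaw":-0.6}]' 40
```

```text
time_s: 5.35
eef_pos: [0.398, 0.2768, 0.1054]
ee_rot: [[0.595, 0.804, -0.003], [0.804, -0.595, 0.005], [0.002, -0.006, -1.0]]
contact_force: [-5.1, 7.5, -2.8]
grip_width: 0.0354
finger_force: 42.9
```

```bash
python3 -m jog '[{"x":0.04,"y":0,"z":-0.19,"ax":0,"ay":0,"az":0,"jaw":-0.6},{"x":0.086,"y":0,"z":-0.382,"ax":0,"ay":0,"az":0,"jaw":-0.6},{"x":0.155,"y":0,"z":-0.56,"ax":0,"ay":0,"az":0,"jaw":-0.6},{"x":0.243,"y":0,"z":-0.733,"ax":0,"ay":0,"az":0,"jaw":-0.6},{"x":0.243,"y":0,"z":-0.733,"ax":0,"ay":0,"az":0,"jaw":-0.6}]' 40
python3 -m jog '[{"x":0.105,"y":0,"z":-0.16,"ax":0,"ay":0,"az":0,"jaw":-0.6},{"x":0.223,"y":0,"z":-0.311,"ax":0,"ay":0,"az":0,"jaw":-0.6},{"x":0.355,"y":0,"z":-0.45,"ax":0,"ay":0,"az":0,"jaw":-0.6},{"x":0.503,"y":0,"z":-0.572,"ax":0,"ay":0,"az":0,"jaw":-0.6},{"x":0.503,"y":0,"z":-0.572,"ax":0,"ay":0,"az":0,"jaw":-0.6}]'
python3 to.py 0.5358 0.4622 0.303
```

```text
time_s: 5.77
eef_pos: [0.4153, 0.3005, 0.197]
ee_rot: [[0.593, 0.806, -0.004], [0.806, -0.593, 0.004], [0.001, -0.005, -1.0]]
contact_force: [-10.6, 2.1, 0.9]
grip_width: 0.0352
finger_force: 43.1
time_s: 6.18
eef_pos: [0.4514, 0.35, 0.2655]
ee_rot: [[0.592, 0.806, -0.003], [0.806, -0.592, 0.005], [0.003, -0.006, -1.0]]
contact_force: [-10.4, 2.5, 5.2]
grip_width: 0.0352
finger_force: 45.6
t 6.1833 pos [0.4514 0.35   0.2655] yaw 53.7 shift [ 1.17   0.012 -0.31 ] az None grip 0.0352 45.6 F [-10.3752   2.4706   5.1774] q [29. 11. 88.  0. 81. 65.]
```

```bash
python3 -m jog '[{"x":0.155,"y":0,"z":-0.107,"ax":0,"ay":0,"az":0,"jaw":-0.6},{"x":0.327,"y":0,"z":-0.199,"ax":0,"ay":0,"az":0,"jaw":-0.6},{"x":0.5,"y":0,"z":-0.273,"ax":0,"ay":0,"az":0,"jaw":-0.6},{"x":0.687,"y":0,"z":-0.331,"ax":0,"ay":0,"az":0,"jaw":-0.6},{"x":0.687,"y":0,"z":-0.331,"ax":0,"ay":0,"az":0,"jaw":-0.6}]' 40
python3 -m jog '[{"x":0.187,"y":0,"z":-0.037,"ax":0,"ay":0,"az":0,"jaw":-0.6},{"x":0.378,"y":0,"z":-0.057,"ax":0,"ay":0,"az":0,"jaw":-0.6},{"x":0.57,"y":0,"z":-0.06,"ax":0,"ay":0,"az":0,"jaw":-0.6},{"x":0.761,"y":0,"z":-0.038,"ax":0,"ay":0,"az":0,"jaw":-0.6},{"x":0.82,"y":0,"z":-0.025,"ax":0,"ay":0,"az":0,"jaw":-0.6},{"x":0.86,"y":0,"z":-0.015,"ax":0,"ay":0,"az":0,"jaw":-0.6},{"x":0.86,"y":0,"z":-0.015,"ax":0,"ay":0,"az":0,"jaw":-0.6},{"x":0.86,"y":0,"z":-0.015,"ax":0,"ay":0,"az":0,"jaw":-0.6}]'
python3 to.py 0.5358 0.4622 0.303
```

```text
time_s: 6.6
eef_pos: [0.5005, 0.4173, 0.3047]
ee_rot: [[0.591, 0.807, -0.002], [0.807, -0.591, 0.006], [0.004, -0.005, -1.0]]
contact_force: [-8.6, 4.6, 5.1]
grip_width: 0.035
finger_force: 47.3
time_s: 7.27
eef_pos: [0.5608, 0.5001, 0.3078]
ee_rot: [[0.59, 0.807, 0.0], [0.807, -0.59, 0.008], [0.007, -0.004, -1.0]]
contact_force: [-8.2, 6.7, 5.6]
grip_width: 0.0352
finger_force: 50.7
t 7.2667 pos [0.5608 0.5001 0.3078] yaw 53.81 shift [-0.378  0.019  0.038] az None grip 0.0352 50.7 F [-8.1748  6.7147  5.5515] q [35. 32. 55.  0. 93. 71.]
```

```bash
python3 -m jog '[{"x":0.05,"y":0,"z":0.01,"ax":0,"ay":0,"az":0,"jaw":-0.6},{"x":0.05,"y":0,"z":0.01,"ax":0,"ay":0,"az":0,"jaw":-0.6},{"x":0.05,"y":0,"z":0.01,"ax":0,"ay":0,"az":0,"jaw":-0.6}]'
python3 - <<'E'
from look import *
im,D=snap('top','top1');P=points(im,D)
E
python3 -m jog '[{"x":0,"y":0,"z":0,"ax":0,"ay":0,"az":0,"jaw":0.2},{"x":0,"y":0,"z":0,"ax":0,"ay":0,"az":0,"jaw":0.4},{"x":0,"y":0,"z":0,"ax":0,"ay":0,"az":0,"jaw":0.4},{"x":0,"y":0,"z":-0.3,"ax":0,"ay":0,"az":0,"jaw":0.4},{"x":0,"y":0,"z":-0.6,"ax":0,"ay":0,"az":0,"jaw":0.4},{"x":0,"y":0,"z":-0.6,"ax":0,"ay":0,"az":0,"jaw":0.4}]'
python3 to.py 0.5453 0.0624 0.2
```

```text
time_s: 7.52
eef_pos: [0.564, 0.5045, 0.3066]
ee_rot: [[0.59, 0.807, -0.0], [0.807, -0.59, 0.008], [0.006, -0.005, -1.0]]
contact_force: [-8.0, 7.1, 6.4]
grip_width: 0.0353
finger_force: 50.9
time_s: 8.07
eef_pos: [0.5692, 0.5015, 0.3839]
ee_rot: [[0.594, 0.804, 0.013], [0.804, -0.595, 0.008], [0.014, 0.005, -1.0]]
contact_force: [0.7, 0.3, 1.2]
grip_width: 0.0596
finger_force: 0.0
t 8.0667 pos [0.5692 0.5015 0.3839] yaw 53.52 shift [-3.082  2.007  1.499] az None grip 0.0596 0.0 F [0.6566 0.344  1.1511] q [ 35.  32.  46.  -0. 101.  71.]
```

```bash
python3 -m jog '[{"x":-1,"y":0.65,"z":0,"ax":0,"ay":0,"az":0,"jaw":1},{"x":-1,"y":0.65,"z":0,"ax":0,"ay":0,"az":0,"jaw":1},{"x":-1,"y":0.65,"z":0,"ax":0,"ay":0,"az":0,"jaw":1},{"x":-1,"y":0.65,"z":0,"ax":0,"ay":0,"az":0,"jaw":1},{"x":-1,"y":0.65,"z":0,"ax":0,"ay":0,"az":0,"jaw":1}]'
python3 -m jog '[{"x":-1,"y":0.65,"z":0,"ax":0,"ay":0,"az":0,"jaw":1},{"x":-1,"y":0.65,"z":0,"ax":0,"ay":0,"az":0,"jaw":1},{"x":-1,"y":0.65,"z":0,"ax":0,"ay":0,"az":0,"jaw":1},{"x":-1,"y":0.65,"z":0,"ax":0,"ay":0,"az":0,"jaw":1},{"x":-1,"y":0.65,"z":0,"ax":0,"ay":0,"az":0,"jaw":1}]'
python3 -m jog '[{"x":-1,"y":0.65,"z":0.5,"ax":0,"ay":0,"az":1,"jaw":1},{"x":-1,"y":0.65,"z":0.5,"ax":0,"ay":0,"az":1,"jaw":1},{"x":-1,"y":0.65,"z":0.5,"ax":0,"ay":0,"az":1,"jaw":1},{"x":-1,"y":0.65,"z":0.5,"ax":0,"ay":0,"az":1,"jaw":1},{"x":-1,"y":0.65,"z":0.5,"ax":0,"ay":0,"az":1,"jaw":1}]'
cat > meas.py <<'E'
from look import *
def lid(im,D,cam):
    P=points(im,D,cam);u=np.array([.5934,.8049]);v=np.array([-u[1],u[0]])
    q=P.reshape(-1,3);q=q[~np.isnan(q[:,0])];a=q[:,:2]@u;l=q[:,:2]@v
    k=(q[:,2]>.12)&(q[:,2]<.4)&(a>.6)&(a<.85)&(l>-.32)&(l<.0)
    if k.sum()>30: print(cam,'lid pts',k.sum(),'z',q[k,2].min(),q[k,2].max(),'slope a/z',np.polyfit(q[k,2],a[k],1))
def handles(im,D,boxes):
    P=points(im,D)
    for name,(pu,pv,r,h,R) in boxes.items():
        vs,us=np.mgrid[0:480,0:640];m=((us-pu)**2+(vs-pv)**2<r*r)&(abs(P[...,2]-h)<.012)
        q=P[m]
        for _ in range(3):
            A=np.c_[2*q[:,:2],np.ones(len(q))];x=np.linalg.lstsq(A,(q[:,:2]**2).sum(1),rcond=None)[0];c=x[:2]
            rr=np.linalg.norm(q[:,:2]-c,axis=1);q=q[abs(rr-np.median(rr))<.006]
        # black handle: annulus
        d=P[...,:2]-c;rad=np.linalg.norm(d,axis=2)
        m=(im.max(2)<60)&(P[...,2]>.06)&(P[...,2]<.1)&(rad>R+.012)&(rad<R+.145)&(d[...,0]<0)
        b=P[m][:,:2];bc=b.mean(0);w,V=np.linalg.eigh(np.cov(b.T));ax=V[:,1]*np.sign(V[0,1])
        e=c-bc;off=e[0]*ax[1]-e[1]*ax[0]
        B=bc+ax*((c-bc)@ax-(R+.028))
        print(name,'pan',c,'R',np.sqrt(x[2]+c@c),'n',len(b),'yaw',np.degrees(np.arctan2(ax[1],ax[0])).round(2),'off',off.round(4),'buttons',B, 'headend r',rad[m].min())
E
python3 - <<'E'
from meas import *
a=snap('top','top2');b=snap('side','side2')
lid(*a,'top');lid(*b,'side')
handles(*a,dict(med=(302,217,45,.08,.08),lar=(392,217,50,.08,.09),sma=(491,238,42,.075,.07)))
E
python3 to.py 0.5453 0.0624 0.2 0
```

```text
time_s: 8.48
eef_pos: [0.5592, 0.3532, 0.3747]
ee_rot: [[0.598, 0.801, 0.002], [0.801, -0.598, -0.002], [-0.0, 0.002, -1.0]]
contact_force: [1.6, 1.6, 0.6]
grip_width: 0.0853
finger_force: 0.0
time_s: 8.9
eef_pos: [0.5504, 0.2115, 0.3743]
ee_rot: [[0.598, 0.802, 0.002], [0.802, -0.598, -0.001], [-0.0, 0.002, -1.0]]
contact_force: [1.0, 0.1, 0.2]
grip_width: 0.0852
finger_force: 0.0
time_s: 9.32
eef_pos: [0.5402, 0.0686, 0.3104]
ee_rot: [[0.92, 0.392, -0.005], [0.392, -0.92, -0.002], [-0.006, -0.0, -1.0]]
contact_force: [0.0, -0.3, -0.3]
grip_width: 0.0853
finger_force: 0.0
top lid pts 5911 z 0.12003313751884304 0.3221206324508413 slope a/z [0.1686 0.6774]
side lid pts 2273 z 0.12003523779694225 0.3238634603446108 slope a/z [0.1233 0.6957]
med pan [0.6534 0.0624] R 0.07912076379987859 n 500 yaw -69.87 off -0.1681 buttons [0.4585 0.106 ] headend r 0.1354616868799406
lar pan [ 0.6511 -0.138 ] R 0.08905020168764648 n 645 yaw -50.94 off -0.1202 buttons [ 0.4835 -0.1221] headend r 0.10201406630642784
sma pan [ 0.6009 -0.3643] R 0.06939848990590997 n 661 yaw 31.66 off 0.0523 buttons [ 0.4901 -0.3713] headend r 0.08211348887388172
t 9.4167 pos [0.5416 0.0723 0.3131] yaw 23.53 shift [-0.004  0.089  0.942] az 0.784 grip 0.0855 0.0 F [0.4271 0.7945 0.245 ] q [-2.  6. 88.  0. 86. 65.]
```

View pics/top2.png

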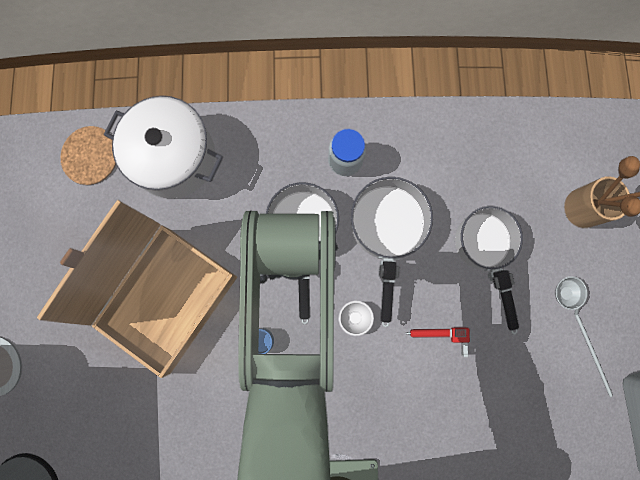

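Top picture: the lid stands open past upright, with the tab at (72,257) and the box interior clear. The pans have not moved. Next is the medium handle.

```bash
python3 -m jog '[{"x":0,"y":0.09,"z":0.3,"ax":0,"ay":0,"az":0.784,"jaw":1},{"x":0,"y":0.09,"z":0.6,"ax":0,"ay":0,"az":0.784,"jaw":1},{"x":0,"y":0.09,"z":0.94,"ax":0,"ay":0,"az":0.784,"jaw":1},{"x":0,"y":0.09,"z":0.94,"ax":0,"ay":0,"az":0.784,"jaw":1},{"x":0,"y":0.09,"z":0.94,"ax":0,"ay":0,"az":0.784,"jaw":1},{"x":0,"y":0.09,"z":0.94,"ax":0,"ay":0,"az":0.784,"jaw":1}]'
python3 to.py 0.5453 0.0625 0.079 0.3
```

```text
time_s: 9.92
eef_pos: [0.547, 0.064, 0.2016]
ee_rot: [[1.0, 0.005, 0.002], [0.005, -1.0, 0.0], [0.002, -0.0, -1.0]]
contact_force: [0.8, 0.6, 1.2]
grip_width: 0.0853
finger_force: 0.0
t 9.9167 pos [0.547  0.064  0.2016] yaw 0.3 shift [-0.017  0.013  1.022] az -0.0 grip 0.0853 0.0 F [0.7601 0.6224 1.1988] q [-2. 12. 95.  0. 73. 87.]
```

```bash
python3 -m jog '[{"x":-0.017,"y":0.013,"z":0.3,"ax":0,"ay":0,"az":0,"jaw":1},{"x":-0.017,"y":0.013,"z":0.6,"ax":0,"ay":0,"az":0,"jaw":1},{"x":-0.017,"y":0.013,"z":0.85,"ax":0,"ay":0,"az":0,"jaw":1},{"x":-0.017,"y":0.013,"z":1,"ax":0,"ay":0,"az":0,"jaw":1},{"x":-0.017,"y":0.013,"z":1,"ax":0,"ay":0,"az":0,"jaw":1},{"x":-0.017,"y":0.013,"z":1,"ax":0,"ay":0,"az":0,"jaw":1}]'
python3 -m jog '[{"x":0,"y":0,"z":0.02,"ax":0,"ay":0,"az":0,"jaw":0.3},{"x":0,"y":0,"z":0.02,"ax":0,"ay":0,"az":0,"jaw":-0.4},{"x":0,"y":0,"z":0.02,"ax":0,"ay":0,"az":0,"jaw":-0.6},{"x":0,"y":0,"z":0.02,"ax":0,"ay":0,"az":0,"jaw":-0.6},{"x":0,"y":0,"z":0.02,"ax":0,"ay":0,"az":0,"jaw":-0.6},{"x":0,"y":0,"z":0.02,"ax":0,"ay":0,"az":0,"jaw":-0.6}]' 50
python3 to.py 0.5453 0.0625 0.079 0.3
```

```text
time_s: 10.42
eef_pos: [0.5452, 0.0615, 0.082]
ee_rot: [[1.0, 0.003, 0.002], [0.003, -1.0, 0.0], [0.002, -0.0, -1.0]]
contact_force: [0.2, -0.0, 0.9]
grip_width: 0.0858
finger_force: 0.0
time_s: 10.92
eef_pos: [0.545, 0.0615, 0.081]
ee_rot: [[1.0, 0.001, 0.003], [0.001, -1.0, 0.001], [0.003, -0.001, -1.0]]
contact_force: [-3.3, 2.6, 11.2]
grip_width: 0.0307
finger_force: 49.6
t 10.9167 pos [0.545  0.0615 0.081 ] yaw 0.06 shift [ 0.002 -0.008  0.016] az -0.008 grip 0.0307 49.6 F [-3.3185  2.5735 11.2476] q [ -3.  20. 100.   0.  59.  87.]
```

```bash
python3 -m jog '[{"x":0,"y":0,"z":-0.02,"ax":0,"ay":0,"az":0,"jaw":-0.6},{"x":0,"y":0,"z":-0.05,"ax":0,"ay":0,"az":0,"jaw":-0.6},{"x":0,"y":0,"z":-0.08,"ax":0,"ay":0,"az":0,"jaw":-0.6},{"x":0,"y":0,"z":-0.1,"ax":0,"ay":0,"az":0,"jaw":-0.6}]' 50
python3 - <<'E'
from look import *
im,D=snap('side','side3')
cv2.imwrite('pics/side3c.png',cv2.resize(cv2.imread('pics/side3.png')[170:310,200:450],None,fx=3,fy=3))
E
```

```text
time_s: 11.25
eef_pos: [0.5436, 0.061, 0.0905]
ee_rot: [[1.0, 0.001, 0.0], [0.001, -1.0, 0.0], [0.0, -0.0, -1.0]]
contact_force: [2.0, 1.7, -2.6]
grip_width: 0.0306
finger_force: 50.4
```

View pics/side3c.png

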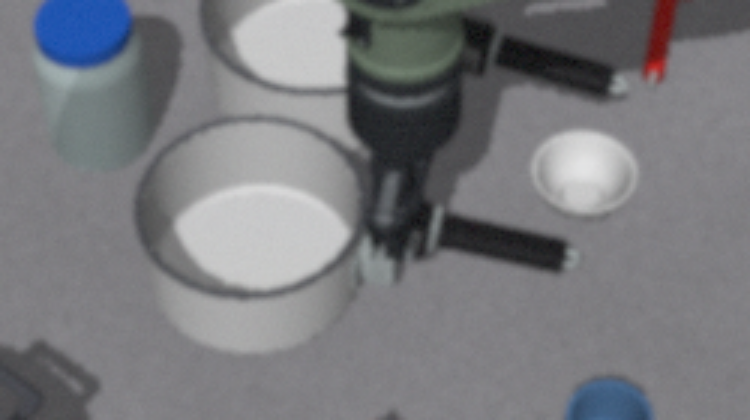

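The pan stands still in the crop and the pull is only 2.6 N, so the handle is sliding out. I continue upward.

```bash
python3 -m jog '[{"x":0,"y":0,"z":-0.05,"ax":0,"ay":0,"az":0,"jaw":-0.6},{"x":0,"y":0,"z":-0.1,"ax":0,"ay":0,"az":0,"jaw":-0.6},{"x":0,"y":0,"z":-0.15,"ax":0,"ay":0,"az":0,"jaw":-0.6},{"x":0,"y":0,"z":-0.2,"ax":0,"ay":0,"az":0,"jaw":-0.6},{"x":0,"y":0,"z":-0.25,"ax":0,"ay":0,"az":0,"jaw":-0.6},{"x":0,"y":0,"z":-0.3,"ax":0,"ay":0,"az":0,"jaw":-0.6}]' 50
python3 -m jog '[{"x":0,"y":0,"z":-0.2,"ax":0,"ay":0,"az":0,"jaw":-0.6},{"x":0,"y":0,"z":-0.4,"ax":0,"ay":0,"az":0,"jaw":-0.6},{"x":0,"y":0,"z":-0.7,"ax":0,"ay":0,"az":0,"jaw":-0.6},{"x":0,"y":0,"z":-0.9,"ax":0,"ay":0,"az":0,"jaw":-0.6},{"x":0,"y":0,"z":-0.9,"ax":0,"ay":0,"az":0,"jaw":-0.6}]' 50
python3 to.py 0.4 0.3 0.23 53.6
```

```text
time_s: 11.8
eef_pos: [0.5436, 0.0606, 0.1271]
ee_rot: [[1.0, 0.001, 0.0], [0.001, -1.0, -0.001], [0.0, 0.001, -1.0]]
contact_force: [0.0, 0.1, -1.4]
grip_width: 0.0304
finger_force: 50.5
time_s: 12.22
eef_pos: [0.5476, 0.0605, 0.2419]
ee_rot: [[1.0, 0.001, 0.013], [0.001, -1.0, -0.001], [0.013, 0.001, -1.0]]
contact_force: [0.6, -0.1, -0.3]
grip_width: 0.0309
finger_force: 50.5
t 12.2167 pos [0.5476 0.0605 0.2419] yaw 0.06 shift [-1.229 -1.997  0.08 ] az -1.785 grip 0.0309 50.5 F [ 0.5586 -0.1066 -0.3071] q [-3.  9. 93. -0. 77. 87.]
```

```bash
python3 -m jog '[{"x":-0.3,"y":-1,"z":0,"ax":0,"ay":0,"az":-1,"jaw":-0.6},{"x":-0.3,"y":-1,"z":0,"ax":0,"ay":0,"az":-1,"jaw":-0.6},{"x":-0.3,"y":-1,"z":0,"ax":0,"ay":0,"az":-1,"jaw":-0.6},{"x":-0.3,"y":-1,"z":0,"ax":0,"ay":0,"az":-1,"jaw":-0.6},{"x":-0.3,"y":-1,"z":0,"ax":0,"ay":0,"az":-1,"jaw":-0.6}]' 50
python3 -m jog '[{"x":0.2,"y":-1,"z":0,"ax":0,"ay":0,"az":-0.785,"jaw":-0.6},{"x":0.2,"y":-1,"z":0,"ax":0,"ay":0,"az":-0.785,"jaw":-0.6},{"x":0.2,"y":-1,"z":0,"ax":0,"ay":0,"az":-0.785,"jaw":-0.6},{"x":0.2,"y":-1,"z":0,"ax":0,"ay":0,"az":-0.785,"jaw":-0.6},{"x":0.2,"y":-1,"z":0,"ax":0,"ay":0,"az":-0.785,"jaw":-0.6}]' 50
python3 to.py 0.4347 0.4598 0.20 53.6
```

```text
time_s: 12.63
eef_pos: [0.506, 0.1827, 0.2337]
ee_rot: [[0.862, 0.507, -0.001], [0.507, -0.862, -0.001], [-0.001, -0.0, -1.0]]
contact_force: [0.2, 0.6, -0.4]
grip_width: 0.031
finger_force: 50.6
time_s: 13.05
eef_pos: [0.4676, 0.2973, 0.2338]
ee_rot: [[0.593, 0.805, -0.0], [0.805, -0.593, -0.001], [-0.001, 0.0, -1.0]]
contact_force: [0.5, -0.5, -2.0]
grip_width: 0.0308
finger_force: 50.6
t 13.05 pos [0.4676 0.2973 0.2338] yaw 53.65 shift [ 0.929 -1.024  0.28 ] az 0.002 grip 0.0308 50.6 F [ 0.5455 -0.5421 -2.0169] q [24. 10. 93. -0. 77. 60.]
```

```bash
python3 -m jog '[{"x":0.93,"y":-1,"z":0,"ax":0,"ay":0,"az":0,"jaw":-0.6},{"x":0.93,"y":-1,"z":0,"ax":0,"ay":0,"az":0,"jaw":-0.6},{"x":0.93,"y":-1,"z":0,"ax":0,"ay":0,"az":0,"jaw":-0.6},{"x":0.93,"y":-1,"z":0,"ax":0,"ay":0,"az":0,"jaw":-0.6},{"x":0.93,"y":-1,"z":0,"ax":0,"ay":0,"az":0,"jaw":-0.6},{"x":0.93,"y":-1,"z":0,"ax":0,"ay":0,"az":0,"jaw":-0.6}]' 50
python3 -m jog '[{"x":0,"y":-0.02,"z":0.2,"ax":0,"ay":0,"az":0,"jaw":-0.6},{"x":0,"y":-0.02,"z":0.4,"ax":0,"ay":0,"az":0,"jaw":-0.6},{"x":0,"y":-0.02,"z":0.6,"ax":0,"ay":0,"az":0,"jaw":-0.6},{"x":0,"y":-0.02,"z":0.8,"ax":0,"ay":0,"az":0,"jaw":-0.6},{"x":0,"y":-0.02,"z":0.8,"ax":0,"ay":0,"az":0,"jaw":-0.6}]' 50
python3 to.py 0.4347 0.4598 0.07 53.6
```

```text
time_s: 13.55
eef_pos: [0.4383, 0.4576, 0.2334]
ee_rot: [[0.595, 0.804, -0.0], [0.804, -0.595, -0.002], [-0.001, 0.001, -1.0]]
contact_force: [0.4, 0.2, -1.9]
grip_width: 0.0317
finger_force: 31.3
time_s: 13.97
eef_pos: [0.4339, 0.4536, 0.1319]
ee_rot: [[0.597, 0.802, -0.009], [0.802, -0.597, -0.009], [-0.012, -0.002, -1.0]]
contact_force: [-1.4, -0.9, -1.8]
grip_width: 0.0305
finger_force: 54.6
t 13.9667 pos [0.4339 0.4536 0.1319] yaw 53.32 shift [ 0.051 -0.024  0.515] az -0.009 grip 0.0305 54.6 F [-1.3546 -0.9484 -1.7633] q [38. 25. 86. -0. 70. 75.]
```

```bash
python3 -m jog '[{"x":0,"y":0,"z":0.15,"ax":0,"ay":0,"az":0,"jaw":-0.6},{"x":0,"y":0,"z":0.3,"ax":0,"ay":0,"az":0,"jaw":-0.6},{"x":0,"y":0,"z":0.42,"ax":0,"ay":0,"az":0,"jaw":-0.6},{"x":0,"y":0,"z":0.5,"ax":0,"ay":0,"az":0,"jaw":-0.6},{"x":0,"y":0,"z":0.5,"ax":0,"ay":0,"az":0,"jaw":-0.6}]' 50
python3 - <<'E'
from look import *
snap('top','top4');snap('side','side4')
a=cv2.imread('pics/top4.png')[190:390,30:250];b=cv2.imread('pics/side4.png')[270:480,230:450]
cv2.imwrite('pics/c4.png',np.hstack([cv2.resize(a,(400,400)),cv2.resize(b,(400,400))]))
E
python3 to.py 0.4347 0.4598 0.07 53.6
```

```text
time_s: 14.38
eef_pos: [0.4357, 0.4569, 0.0767]
ee_rot: [[0.595, 0.803, -0.003], [0.803, -0.595, -0.003], [-0.004, -0.001, -1.0]]
contact_force: [-1.2, -0.1, -0.6]
grip_width: 0.0306
finger_force: 54.5
t 14.4833 pos [0.4367 0.4586 0.079 ] yaw 53.52 shift [-0.002 -0.02   0.075] az -0.003 grip 0.0305 54.5 F [-0.3014  0.6604  0.0383] q [39. 29. 87. -0. 64. 75.]
```

View pics/c4.png

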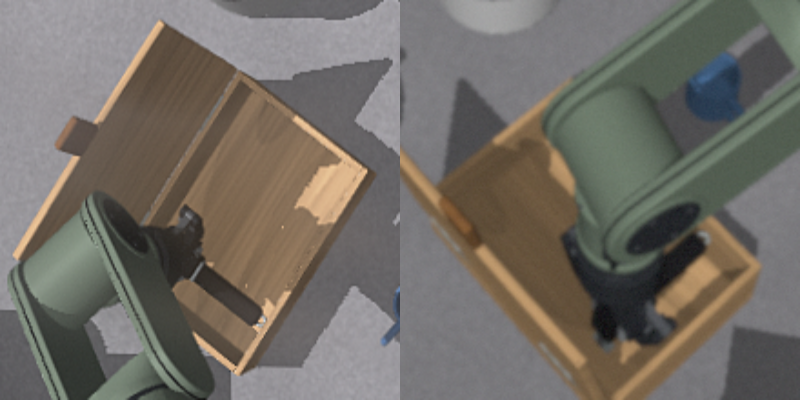

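The handle hangs level inside the box, and its tail clears the front wall. I lower and release it.

```bash
python3 -m jog '[{"x":0,"y":0,"z":0.08,"ax":0,"ay":0,"az":0,"jaw":-0.6},{"x":0,"y":0,"z":0.08,"ax":0,"ay":0,"az":0,"jaw":-0.1},{"x":0,"y":0,"z":0.08,"ax":0,"ay":0,"az":0,"jaw":0.25},{"x":0,"y":0,"z":0.08,"ax":0,"ay":0,"az":0,"jaw":0.25},{"x":0,"y":0,"z":0.08,"ax":0,"ay":0,"az":0,"jaw":0.25},{"x":0,"y":0,"z":-0.2,"ax":0,"ay":0,"az":0,"jaw":0.25},{"x":0,"y":0,"z":-0.5,"ax":0,"ay":0,"az":0,"jaw":0.25},{"x":0,"y":0,"z":-0.8,"ax":0,"ay":0,"az":0,"jaw":0.25}]' 50
python3 -m jog '[{"x":0,"y":0.3,"z":-0.3,"ax":0,"ay":0,"az":0,"jaw":1},{"x":0,"y":0.6,"z":-0.5,"ax":0,"ay":0,"az":0,"jaw":1},{"x":-0.2,"y":1,"z":-0.5,"ax":0,"ay":0,"az":0,"jaw":1},{"x":-0.2,"y":1,"z":-0.5,"ax":0,"ay":0,"az":0,"jaw":1}]' 50
python3 -m jog '[{"x":-1,"y":1,"z":0,"ax":0,"ay":0,"az":0,"jaw":1},{"x":-1,"y":1,"z":0,"ax":0,"ay":0,"az":0,"jaw":1},{"x":-1,"y":1,"z":0,"ax":0,"ay":0,"az":0,"jaw":1},{"x":-1,"y":1,"z":0,"ax":0,"ay":0,"az":0,"jaw":1},{"x":-1,"y":1,"z":0,"ax":0,"ay":0,"az":0,"jaw":1}]' 50
python3 -m jog '[{"x":-1,"y":0.5,"z":0,"ax":0,"ay":0,"az":1,"jaw":1},{"x":-1,"y":0.5,"z":0,"ax":0,"ay":0,"az":1,"jaw":1},{"x":-1,"y":0.5,"z":0,"ax":0,"ay":0,"az":1,"jaw":1},{"x":-1,"y":0.5,"z":0,"ax":0,"ay":0,"az":1,"jaw":1},{"x":-1,"y":0.5,"z":0,"ax":0,"ay":0,"az":1,"jaw":1}]' 50
python3 to.py 0.5337 -0.1272 0.2 -5.2
python3 - <<'E'
from look import *
im,D=snap('top','top5');P=points(im,D)
u=np.array([.5934,.8049]);v=np.array([-u[1],u[0]]);c=np.array([.4765,.3817])
L=[np.array(uv(r['centre'])) for r in landmark_of('handle_1_buttons','top') if r['confidence']>.3]
for k in L: print(k,atd('top',*k,D))
d=P[...,:2]-c;a=d@u;l=d@v
m=(im.max(2)<60)&(abs(a)<.09)&(abs(l)<.13);print('black in box',m.sum(),a[m].min(),a[m].max(),l[m].min(),l[m].max(),P[m][:,2].max())
E
```

```text
time_s: 15.15
eef_pos: [0.4352, 0.4588, 0.1747]
ee_rot: [[0.593, 0.805, -0.002], [0.805, -0.593, -0.001], [-0.002, -0.0, -1.0]]
contact_force: [0.7, 1.1, 0.4]
grip_width: 0.0537
finger_force: 0.0
time_s: 15.48
eef_pos: [0.5222, 0.3667, 0.2387]
ee_rot: [[0.595, 0.804, 0.008], [0.804, -0.595, 0.002], [0.006, 0.006, -1.0]]
contact_force: [0.7, -0.5, 0.3]
grip_width: 0.0852
finger_force: 0.0
time_s: 15.9
eef_pos: [0.5449, 0.1945, 0.2349]
ee_rot: [[0.598, 0.801, 0.002], [0.801, -0.598, -0.004], [-0.002, 0.003, -1.0]]
contact_force: [0.3, 0.9, -1.0]
grip_width: 0.0854
finger_force: 0.0
time_s: 16.32
eef_pos: [0.5206, 0.0663, 0.2348]
ee_rot: [[0.919, 0.394, 0.001], [0.394, -0.919, -0.001], [0.001, 0.001, -1.0]]
contact_force: [0.0, 0.5, 0.2]
grip_width: 0.0855
finger_force: 0.0
t 16.3167 pos [0.5206 0.0663 0.2348] yaw 23.2 shift [-0.535  1.525  0.291] az 0.947 grip 0.0855 0.0 F [0.0394 0.479  0.2477] q [-2.  7. 97. -0. 77. 65.]
[502.4   280.704] [ 0.5015 -0.3807  0.0881]
[494.976 275.28 ] [ 0.5148 -0.3699  0.0705]
black in box 177 -0.04205402866373989 0.04584185571945866 0.057082035238959404 0.0913469650793411 0.0771830257512589
```

```bash
cat >> meas.py <<'E'
def line(im,D,c,R,yaw0):
    P=points(im,D);c=np.array(c);ax=np.array([np.cos(np.radians(yaw0)),np.sin(np.radians(yaw0))])
    for _ in range(3):
        d=P[...,:2]-c;s=-(d@ax);w=d@np.array([-ax[1],ax[0]])
        m=(im.max(2)<60)&(P[...,2]>.06)&(P[...,2]<.1)&(s>R+.012)&(s<R+.145)&(abs(w)<.03)
        b=P[m][:,:2];bc=b.mean(0);V=np.linalg.eigh(np.cov(b.T))[1];ax=V[:,1]*np.sign(V[0,1])
    print('n',len(b),'yaw',np.degrees(np.arctan2(ax[1],ax[0])).round(2),'miss',((c-bc)@np.array([-ax[1],ax[0]])).round(4),'buttons',bc+ax*((c-bc)@ax-(R+.028)),'s',s[m].min()-R,s[m].max()-R)
E
python3 - <<'E'
from meas import *
im,D=snap('top')
line(im,D,(.6512,-.138),.09,-5.2)
line(im,D,(.6005,-.3643),.07,12)
handles(im,D,dict(lar=(392,217,50,.08,.09),sma=(491,238,42,.075,.07)))
E
```

```text
n 609 yaw -5.14 miss -0.0005 buttons [ 0.5337 -0.127 ] s 0.012083875698408353 0.14179468992351815
n 620 yaw 12.17 miss -0.002 buttons [ 0.5043 -0.383 ] s 0.012084110849705482 0.14290221730768182
lar pan [ 0.6511 -0.1379] R 0.08908087158840017 n 628 yaw -32.31 off -0.0785 buttons [ 0.5094 -0.1412] headend r 0.10201480722356066
sma pan [ 0.6009 -0.3644] R 0.06943145054951064 n 627 yaw 12.22 off 0.0023 buttons [ 0.5046 -0.3829] headend r 0.08210839300218306
```

View pics/top5.png

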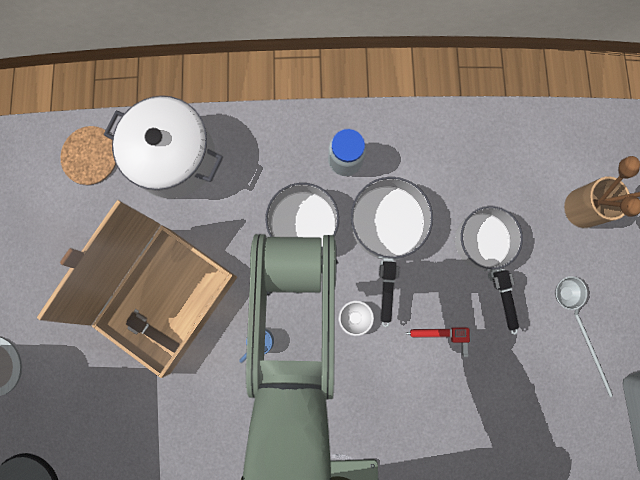

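The medium handle lies in the box at (150,328) and the other pans are unmoved. Next is the large pan's handle.

```bash
python3 -m jog '[{"x":-0.27,"y":0.76,"z":0,"ax":0,"ay":0,"az":0,"jaw":1},{"x":-0.27,"y":0.76,"z":0,"ax":0,"ay":0,"az":0,"jaw":1},{"x":-0.27,"y":0.76,"z":0,"ax":0,"ay":0,"az":0,"jaw":1}]'
python3 -m jog '[{"x":-0.27,"y":0.76,"z":0,"ax":0,"ay":0,"az":0.947,"jaw":1},{"x":-0.27,"y":0.76,"z":0,"ax":0,"ay":0,"az":0.947,"jaw":1},{"x":-0.27,"y":0.76,"z":0.4,"ax":0,"ay":0,"az":0.947,"jaw":1},{"x":-0.27,"y":0.76,"z":0.4,"ax":0,"ay":0,"az":0.947,"jaw":1},{"x":-0.27,"y":0.76,"z":0.4,"ax":0,"ay":0,"az":0.947,"jaw":1},{"x":-0.27,"y":0.76,"z":0.4,"ax":0,"ay":0,"az":0.947,"jaw":1}]'
python3 to.py 0.5337 -0.127 0.081 -5.2
```

```text
time_s: 16.72
eef_pos: [0.5286, -0.0299, 0.2346]
ee_rot: [[0.915, 0.403, 0.001], [0.403, -0.915, -0.002], [0.0, 0.003, -1.0]]
contact_force: [-0.2, -0.2, 0.9]
grip_width: 0.0854
finger_force: 0.0
time_s: 17.22
eef_pos: [0.5346, -0.1231, 0.1856]
ee_rot: [[0.997, -0.078, -0.001], [-0.078, -0.997, 0.001], [-0.001, -0.001, -1.0]]
contact_force: [-0.8, 0.2, -0.4]
grip_width: 0.0853
finger_force: 0.0
t 17.2167 pos [ 0.5346 -0.1231  0.1856] yaw -4.48 shift [-0.003  0.034  0.872] az 0.024 grip 0.0853 0.0 F [-0.8274  0.2095 -0.4307] q [-22.  12.  96.   0.  72.  72.]
```

```bash
python3 -m jog '[{"x":0,"y":0.03,"z":0.3,"ax":0,"ay":0,"az":0.02,"jaw":1},{"x":0,"y":0.03,"z":0.6,"ax":0,"ay":0,"az":0.02,"jaw":1},{"x":0,"y":0.03,"z":0.8,"ax":0,"ay":0,"az":0.02,"jaw":1},{"x":0,"y":0.03,"z":0.87,"ax":0,"ay":0,"az":0.02,"jaw":1},{"x":0,"y":0.03,"z":0.87,"ax":0,"ay":0,"az":0.02,"jaw":1},{"x":0,"y":0.03,"z":0.87,"ax":0,"ay":0,"az":0.02,"jaw":1}]'
python3 to.py 0.5337 -0.127 0.081 -5.2
python3 -m jog '[{"x":0,"y":0,"z":0,"ax":0,"ay":0,"az":0,"jaw":0.3},{"x":0,"y":0,"z":0,"ax":0,"ay":0,"az":0,"jaw":-0.4},{"x":0,"y":0,"z":0,"ax":0,"ay":0,"az":0,"jaw":-0.6},{"x":0,"y":0,"z":0,"ax":0,"ay":0,"az":0,"jaw":-0.6},{"x":0,"y":0,"z":0,"ax":0,"ay":0,"az":0,"jaw":-0.6},{"x":0,"y":0,"z":0,"ax":0,"ay":0,"az":0,"jaw":-0.6}]' 50
python3 to.py 0.5337 -0.127 0.081 -5.2
```

```text
time_s: 17.72
eef_pos: [0.5357, -0.1276, 0.0834]
ee_rot: [[0.996, -0.091, 0.003], [-0.091, -0.996, -0.001], [0.003, 0.001, -1.0]]
contact_force: [-0.2, 0.1, -0.3]
grip_width: 0.0857
finger_force: 0.0
t 17.7167 pos [ 0.5357 -0.1276  0.0834] yaw -5.23 shift [-0.017 -0.003  0.02 ] az -0.001 grip 0.0857 0.0 F [-0.2241  0.1038 -0.3471] q [-22.  20. 100.   0.  60.  73.]
time_s: 18.22
eef_pos: [0.5351, -0.128, 0.0842]
ee_rot: [[0.996, -0.094, 0.002], [-0.094, -0.996, -0.0], [0.002, -0.0, -1.0]]
contact_force: [-3.3, 2.7, 10.0]
grip_width: 0.0307
finger_force: 49.6
t 18.2167 pos [ 0.5351 -0.128   0.0842] yaw -5.4 shift [-0.012 -0.008  0.026] az -0.007 grip 0.0307 49.6 F [-3.2821  2.723  10.0212] q [-22.  20. 100.   0.  60.  73.]
```

Same grip signature as before (30.7 mm). I draw it up and watch the force.

```bash
python3 -m jog '[{"x":0,"y":0,"z":-0.02,"ax":0,"ay":0,"az":0,"jaw":-0.6},{"x":0,"y":0,"z":-0.05,"ax":0,"ay":0,"az":0,"jaw":-0.6},{"x":0,"y":0,"z":-0.08,"ax":0,"ay":0,"az":0,"jaw":-0.6},{"x":0,"y":0,"z":-0.1,"ax":0,"ay":0,"az":0,"jaw":-0.6}]' 50
```

```text
time_s: 18.55
eef_pos: [0.5341, -0.1282, 0.0941]
ee_rot: [[0.996, -0.094, -0.0], [-0.094, -0.996, -0.0], [-0.0, 0.0, -1.0]]
contact_force: [0.8, -0.5, -1.9]
grip_width: 0.0304
finger_force: 50.6
```

```bash
python3 -m jog '[{"x":0,"y":0,"z":-0.05,"ax":0,"ay":0,"az":0,"jaw":-0.6},{"x":0,"y":0,"z":-0.1,"ax":0,"ay":0,"az":0,"jaw":-0.6},{"x":0,"y":0,"z":-0.15,"ax":0,"ay":0,"az":0,"jaw":-0.6},{"x":0,"y":0,"z":-0.2,"ax":0,"ay":0,"az":0,"jaw":-0.6},{"x":0,"y":0,"z":-0.25,"ax":0,"ay":0,"az":0,"jaw":-0.6},{"x":0,"y":0,"z":-0.3,"ax":0,"ay":0,"az":0,"jaw":-0.6}]' 50
python3 -m jog '[{"x":0,"y":0,"z":-0.2,"ax":0,"ay":0,"az":0,"jaw":-0.6},{"x":0,"y":0,"z":-0.4,"ax":0,"ay":0,"az":0,"jaw":-0.6},{"x":0,"y":0,"z":-0.7,"ax":0,"ay":0,"az":0,"jaw":-0.6},{"x":0,"y":0,"z":-0.9,"ax":0,"ay":0,"az":0,"jaw":-0.6},{"x":0,"y":0,"z":-0.9,"ax":0,"ay":0,"az":0,"jaw":-0.6}]' 50
python3 -m jog '[{"x":-0.1,"y":-1,"z":0,"ax":0,"ay":0,"az":0,"jaw":-0.6},{"x":-0.1,"y":-1,"z":0,"ax":0,"ay":0,"az":0,"jaw":-0.6},{"x":-0.1,"y":-1,"z":0,"ax":0,"ay":0,"az":0,"jaw":-0.6},{"x":-0.1,"y":-1,"z":0,"ax":0,"ay":0,"az":0,"jaw":-0.6}]' 50
python3 -m jog '[{"x":-0.1,"y":-1,"z":0,"ax":0,"ay":0,"az":-1,"jaw":-0.6},{"x":-0.1,"y":-1,"z":0,"ax":0,"ay":0,"az":-1,"jaw":-0.6},{"x":-0.1,"y":-1,"z":0,"ax":0,"ay":0,"az":-1,"jaw":-0.6},{"x":-0.1,"y":-1,"z":0,"ax":0,"ay":0,"az":-1,"jaw":-0.6},{"x":-0.1,"y":-1,"z":0,"ax":0,"ay":0,"az":-1,"jaw":-0.6}]' 50
python3 -m jog '[{"x":0.3,"y":-1,"z":0,"ax":0,"ay":0,"az":-0.97,"jaw":-0.6},{"x":0.3,"y":-1,"z":0,"ax":0,"ay":0,"az":-0.97,"jaw":-0.6},{"x":0.3,"y":-1,"z":0,"ax":0,"ay":0,"az":-0.97,"jaw":-0.6},{"x":0.3,"y":-1,"z":0,"ax":0,"ay":0,"az":-0.97,"jaw":-0.6},{"x":0.3,"y":-1,"z":0,"ax":0,"ay":0,"az":-0.97,"jaw":-0.6}]' 50
python3 to.py 0.499 0.4123 0.24 53.6
```

```text
time_s: 19.05
eef_pos: [0.5339, -0.128, 0.1305]
ee_rot: [[0.996, -0.094, -0.0], [-0.094, -0.996, -0.0], [-0.0, 0.0, -1.0]]
contact_force: [-0.2, -0.5, -1.4]
grip_width: 0.0306
finger_force: 50.8
time_s: 19.47
eef_pos: [0.5377, -0.1295, 0.2453]
ee_rot: [[0.996, -0.094, 0.012], [-0.094, -0.996, -0.005], [0.013, 0.004, -1.0]]
contact_force: [1.5, -0.6, -1.0]
grip_width: 0.0304
finger_force: 50.9
time_s: 19.8
eef_pos: [0.532, -0.0013, 0.2371]
ee_rot: [[0.996, -0.088, -0.002], [-0.088, -0.996, 0.004], [-0.002, -0.004, -1.0]]
contact_force: [-0.9, -0.4, -0.8]
grip_width: 0.0306
finger_force: 50.9
time_s: 20.22
eef_pos: [0.532, 0.1149, 0.2371]
ee_rot: [[0.906, 0.423, -0.001], [0.423, -0.906, -0.0], [-0.002, -0.0, -1.0]]
contact_force: [-1.1, 0.4, -0.9]
grip_width: 0.0306
finger_force: 50.9
time_s: 20.63
eef_pos: [0.515, 0.2379, 0.2372]
ee_rot: [[0.59, 0.808, -0.001], [0.808, -0.59, -0.001], [-0.001, -0.0, -1.0]]
contact_force: [0.5, -0.5, -0.7]
grip_width: 0.0306
finger_force: 50.9
t 20.6333 pos [0.515  0.2379 0.2372] yaw 53.86 shift [ 1.095 -0.965 -0.025] az 0.009 grip 0.0306 50.9 F [ 0.4652 -0.4748 -0.6682] q [16. 12. 90. -0. 78. 52.]
```

```bash
python3 -m jog '[{"x":1,"y":-0.965,"z":0,"ax":0,"ay":0,"az":0,"jaw":-0.6},{"x":1,"y":-0.965,"z":0,"ax":0,"ay":0,"az":0,"jaw":-0.6},{"x":1,"y":-0.965,"z":0,"ax":0,"ay":0,"az":0,"jaw":-0.6},{"x":1,"y":-0.965,"z":0,"ax":0,"ay":0,"az":0,"jaw":-0.6},{"x":1,"y":-0.965,"z":0,"ax":0,"ay":0,"az":0,"jaw":-0.6},{"x":1,"y":-0.965,"z":0,"ax":0,"ay":0,"az":0,"jaw":-0.6}]' 50
python3 -m jog '[{"x":0.08,"y":0,"z":0.2,"ax":0,"ay":0,"az":0,"jaw":-0.6},{"x":0.08,"y":0,"z":0.4,"ax":0,"ay":0,"az":0,"jaw":-0.6},{"x":0.08,"y":0,"z":0.6,"ax":0,"ay":0,"az":0,"jaw":-0.6},{"x":0.08,"y":0,"z":0.8,"ax":0,"ay":0,"az":0,"jaw":-0.6},{"x":0.08,"y":0,"z":0.8,"ax":0,"ay":0,"az":0,"jaw":-0.6},{"x":0.08,"y":0,"z":0.8,"ax":0,"ay":0,"az":0,"jaw":-0.6}]' 50
python3 to.py 0.499 0.4123 0.072 53.6
```

```text
time_s: 21.13
eef_pos: [0.4935, 0.4023, 0.237]
ee_rot: [[0.594, 0.804, -0.001], [0.804, -0.594, -0.002], [-0.002, 0.001, -1.0]]
contact_force: [0.1, 0.8, -1.0]
grip_width: 0.0307
finger_force: 50.9
time_s: 21.63
eef_pos: [0.4988, 0.407, 0.1399]
ee_rot: [[0.596, 0.803, -0.004], [0.803, -0.596, -0.003], [-0.005, -0.001, -1.0]]
contact_force: [-0.6, -0.1, -1.0]
grip_width: 0.0307
finger_force: 50.9
t 21.6333 pos [0.4988 0.407  0.1399] yaw 53.42 shift [ 0.039 -0.024  0.566] az -0.006 grip 0.0307 50.9 F [-0.6346 -0.1217 -0.9665] q [32. 26. 83. -0. 71. 68.]
```

```bash
python3 -m jog '[{"x":0,"y":0,"z":0.15,"ax":0,"ay":0,"az":0,"jaw":-0.6},{"x":0,"y":0,"z":0.3,"ax":0,"ay":0,"az":0,"jaw":-0.6},{"x":0,"y":0,"z":0.42,"ax":0,"ay":0,"az":0,"jaw":-0.6},{"x":0,"y":0,"z":0.55,"ax":0,"ay":0,"az":0,"jaw":-0.6},{"x":0,"y":0,"z":0.58,"ax":0,"ay":0,"az":0,"jaw":-0.6},{"x":0,"y":0,"z":0.58,"ax":0,"ay":0,"az":0,"jaw":-0.6},{"x":0,"y":0,"z":0.58,"ax":0,"ay":0,"az":0,"jaw":-0.6}]' 50
python3 to.py 0.499 0.4123 0.070 53.6
```

```text
time_s: 22.22
eef_pos: [0.4998, 0.4104, 0.0734]
ee_rot: [[0.593, 0.805, 0.001], [0.805, -0.593, 0.001], [0.001, 0.001, -1.0]]
contact_force: [-0.1, -1.1, -1.2]
grip_width: 0.0306
finger_force: 50.9
t 22.2167 pos [0.4998 0.4104 0.0734] yaw 53.66 shift [ 0.009 -0.015  0.028] az 0.002 grip 0.0306 50.9 F [-0.0855 -1.1143 -1.1892] q [32. 31. 85. -0. 64. 68.]
```

```bash
python3 -m jog '[{"x":0,"y":0,"z":0.02,"ax":0,"ay":0,"az":0,"jaw":-0.6},{"x":0,"y":0,"z":0.02,"ax":0,"ay":0,"az":0,"jaw":-0.1},{"x":0,"y":0,"z":0.02,"ax":0,"ay":0,"az":0,"jaw":0.2},{"x":0,"y":0,"z":0.02,"ax":0,"ay":0,"az":0,"jaw":0.2},{"x":0,"y":0,"z":0.02,"ax":0,"ay":0,"az":0,"jaw":0.2},{"x":0,"y":0,"z":-0.2,"ax":0,"ay":0,"az":0,"jaw":0.2},{"x":0,"y":0,"z":-0.5,"ax":0,"ay":0,"az":0,"jaw":0.2},{"x":0,"y":0,"z":-0.9,"ax":0,"ay":0,"az":0,"jaw":0.2}]' 50
python3 -m jog '[{"x":0,"y":0.3,"z":-0.3,"ax":0,"ay":0,"az":0,"jaw":1},{"x":-0.3,"y":0.6,"z":-0.5,"ax":0,"ay":0,"az":0,"jaw":1},{"x":-0.7,"y":1,"z":-0.5,"ax":0,"ay":0,"az":0,"jaw":1},{"x":-0.7,"y":1,"z":-0.5,"ax":0,"ay":0,"az":0,"jaw":1},{"x":-0.7,"y":1,"z":-0.5,"ax":0,"ay":0,"az":0,"jaw":1}]' 50
python3 -m jog '[{"x":-1,"y":0.6,"z":0,"ax":0,"ay":0,"az":0,"jaw":1},{"x":-1,"y":0.6,"z":0,"ax":0,"ay":0,"az":0,"jaw":1},{"x":-1,"y":0.6,"z":0,"ax":0,"ay":0,"az":0,"jaw":1},{"x":-1,"y":0.6,"z":0,"ax":0,"ay":0,"az":0,"jaw":1},{"x":-1,"y":0.6,"z":0,"ax":0,"ay":0,"az":0,"jaw":1}]' 50
python3 -m jog '[{"x":-1,"y":0.6,"z":0,"ax":0,"ay":0,"az":1,"jaw":1},{"x":-1,"y":0.6,"z":0,"ax":0,"ay":0,"az":1,"jaw":1},{"x":-1,"y":0.6,"z":0,"ax":0,"ay":0,"az":1,"jaw":1},{"x":-1,"y":0.6,"z":0,"ax":0,"ay":0,"az":1,"jaw":1},{"x":-1,"y":0.6,"z":0,"ax":0,"ay":0,"az":1,"jaw":1}]' 50
python3 -m jog '[{"x":-0.3,"y":1,"z":0,"ax":0,"ay":0,"az":0.4,"jaw":1},{"x":-0.3,"y":1,"z":0,"ax":0,"ay":0,"az":0.4,"jaw":1},{"x":-0.3,"y":1,"z":0,"ax":0,"ay":0,"az":0.4,"jaw":1},{"x":-0.3,"y":1,"z":0,"ax":0,"ay":0,"az":0.4,"jaw":1},{"x":-0.3,"y":1,"z":0,"ax":0,"ay":0,"az":0.4,"jaw":1}]' 50
python3 to.py 0.504 -0.383 0.2 12.2
python3 - <<'E'
from meas import *
im,D=snap('top','top6');P=points(im,D)
line(im,D,(.6008,-.3644),.07,12)
handles(im,D,dict(sma=(491,238,42,.075,.07)))
lid(im,D,'top')
u=np.array([.5934,.8049]);v=np.array([-u[1],u[0]]);d=P[...,:2]-np.array([.4765,.3817]);a=d@u;l=d@v
m=(im.max(2)<60)&(abs(a)<.09)&(abs(l)<.13);print('black in box',m.sum(),a[m].min(),a[m].max(),l[m].min(),l[m].max(),P[m][:,2].max())
E
```

```text
time_s: 22.88
eef_pos: [0.4971, 0.4092, 0.1723]
ee_rot: [[0.592, 0.806, -0.005], [0.806, -0.592, -0.003], [-0.006, -0.002, -1.0]]
contact_force: [0.4, 0.2, 1.6]
grip_width: 0.051
finger_force: 0.0
time_s: 23.3
eef_pos: [0.5482, 0.2659, 0.2362]
ee_rot: [[0.596, 0.803, 0.004], [0.803, -0.596, -0.003], [0.0, 0.005, -1.0]]
contact_force: [0.4, -0.2, -0.5]
grip_width: 0.0852
finger_force: 0.0
time_s: 23.72
eef_pos: [0.5327, 0.1291, 0.2341]
ee_rot: [[0.596, 0.803, 0.0], [0.803, -0.596, -0.001], [-0.001, 0.001, -1.0]]
contact_force: [-0.0, 0.9, 0.6]
grip_width: 0.0854
finger_force: 0.0
time_s: 24.13
eef_pos: [0.5202, -0.0093, 0.2342]
ee_rot: [[0.919, 0.395, 0.001], [0.395, -0.919, -0.001], [0.0, 0.001, -1.0]]
contact_force: [0.0, -0.1, 0.7]
grip_width: 0.0856
finger_force: 0.0
time_s: 24.55
eef_pos: [0.5361, -0.1317, 0.2339]
ee_rot: [[0.979, 0.202, 0.001], [0.202, -0.979, 0.001], [0.001, -0.001, -1.0]]
contact_force: [-0.2, 0.1, -1.0]
grip_width: 0.0853
finger_force: 0.0
t 24.55 pos [ 0.5361 -0.1317  0.2339] yaw 11.66 shift [-0.686  1.997  0.28 ] az -0.018 grip 0.0853 0.0 F [-0.2446  0.0528 -0.9732] q [-23.  10.  93.   0.  77.  55.]
n 644 yaw 12.84 miss -0.004 buttons [ 0.5044 -0.3823] s 0.01219039617962138 0.14325894682189586
sma pan [ 0.6009 -0.3641] R 0.06960883361725957 n 650 yaw 12.91 off 0.0039 buttons [ 0.5045 -0.3822] headend r 0.08200486131149887
top lid pts 5921 z 0.12000917165415625 0.3231825834607174 slope a/z [0.1682 0.6775]
black in box 624 -0.08072845471391754 0.04558335200375788 -0.01418399410077461 0.09094605874792261 0.0761318142973304
```

View pics/top6.png

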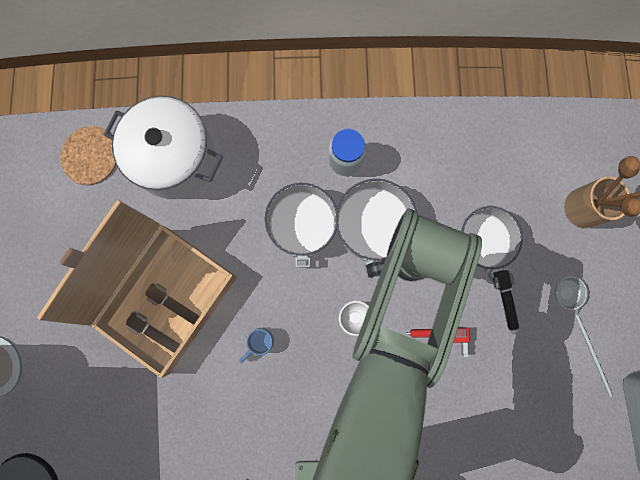

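Two handles are in the box at (150,328) and (172,302). The large pan, now without its handle, was knocked left to (376,217), which does no harm. The small pan is in place.

```bash
python3 -m jog '[{"x":-0.34,"y":1,"z":0,"ax":0,"ay":0,"az":-0.02,"jaw":1},{"x":-0.34,"y":1,"z":0,"ax":0,"ay":0,"az":-0.02,"jaw":1},{"x":-0.34,"y":1,"z":0,"ax":0,"ay":0,"az":-0.02,"jaw":1},{"x":-0.34,"y":1,"z":0,"ax":0,"ay":0,"az":-0.02,"jaw":1}]'
python3 -m jog '[{"x":-0.34,"y":1,"z":0,"ax":0,"ay":0,"az":0,"jaw":1},{"x":-0.34,"y":1,"z":0,"ax":0,"ay":0,"az":0,"jaw":1},{"x":-0.34,"y":1,"z":0,"ax":0,"ay":0,"az":0,"jaw":1},{"x":-0.34,"y":1,"z":0.2,"ax":0,"ay":0,"az":0,"jaw":1},{"x":-0.34,"y":1,"z":0.4,"ax":0,"ay":0,"az":0,"jaw":1},{"x":-0.34,"y":1,"z":0.4,"ax":0,"ay":0,"az":0,"jaw":1},{"x":-0.34,"y":1,"z":0.4,"ax":0,"ay":0,"az":0,"jaw":1}]'
python3 to.py 0.5043 -0.3828 0.081 12.2
```

```text
time_s: 24.93
eef_pos: [0.5196, -0.2611, 0.2341]
ee_rot: [[0.977, 0.211, 0.001], [0.211, -0.977, -0.004], [-0.0, 0.004, -1.0]]
contact_force: [-0.4, 0.7, 0.2]
grip_width: 0.0856
finger_force: 0.0
time_s: 25.52
eef_pos: [0.5053, -0.3801, 0.1839]
ee_rot: [[0.976, 0.216, -0.003], [0.216, -0.976, 0.004], [-0.002, -0.005, -1.0]]
contact_force: [-0.5, 0.2, -0.4]
grip_width: 0.0853
finger_force: 0.0
t 25.5167 pos [ 0.5053 -0.3801  0.1839] yaw 12.46 shift [-0.011  0.025  0.857] az 0.009 grip 0.0853 0.0 F [-0.5315  0.1976 -0.4344] q [-45.  22.  83.   0.  75.  33.]
```

```bash
python3 -m jog '[{"x":0,"y":0.01,"z":0.3,"ax":0,"ay":0,"az":0,"jaw":1},{"x":0,"y":0.01,"z":0.6,"ax":0,"ay":0,"az":0,"jaw":1},{"x":0,"y":0.01,"z":0.8,"ax":0,"ay":0,"az":0,"jaw":1},{"x":0,"y":0.01,"z":0.86,"ax":0,"ay":0,"az":0,"jaw":1},{"x":0,"y":0.01,"z":0.86,"ax":0,"ay":0,"az":0,"jaw":1},{"x":0,"y":0.01,"z":0.86,"ax":0,"ay":0,"az":0,"jaw":1}]'
python3 to.py 0.5043 -0.3828 0.081 12.2
python3 -m jog '[{"x":0,"y":0,"z":0,"ax":0,"ay":0,"az":0,"jaw":0.3},{"x":0,"y":0,"z":0,"ax":0,"ay":0,"az":0,"jaw":-0.4},{"x":0,"y":0,"z":0,"ax":0,"ay":0,"az":0,"jaw":-0.6},{"x":0,"y":0,"z":0,"ax":0,"ay":0,"az":0,"jaw":-0.6},{"x":0,"y":0,"z":0,"ax":0,"ay":0,"az":0,"jaw":-0.6},{"x":0,"y":0,"z":0,"ax":0,"ay":0,"az":0,"jaw":-0.6}]' 50
python3 to.py 0.5043 -0.3828 0.081 12.2
```

```text
time_s: 26.02
eef_pos: [0.5072, -0.3844, 0.0848]
ee_rot: [[0.977, 0.215, 0.002], [0.215, -0.977, -0.002], [0.002, 0.002, -1.0]]
contact_force: [0.5, -0.3, 0.2]
grip_width: 0.0853
finger_force: 0.0
t 26.0167 pos [ 0.5072 -0.3844  0.0848] yaw 12.39 shift [-0.021 -0.018  0.031] az 0.006 grip 0.0853 0.0 F [ 0.4854 -0.2842  0.1602] q [-45.  29.  87.   0.  64.  33.]
time_s: 26.52
eef_pos: [0.5062, -0.3853, 0.0852]
ee_rot: [[0.977, 0.213, 0.002], [0.213, -0.977, -0.002], [0.001, 0.002, -1.0]]
contact_force: [-1.2, 2.7, 8.1]
grip_width: 0.0306
finger_force: 49.2
t 26.5167 pos [ 0.5062 -0.3853  0.0852] yaw 12.3 shift [-0.011 -0.024  0.035] az 0.003 grip 0.0306 49.2 F [-1.241   2.6863  8.1498] q [-45.  29.  87.  -0.  64.  33.]
```

```bash
python3 -m jog '[{"x":0,"y":0,"z":-0.02,"ax":0,"ay":0,"az":0,"jaw":-0.6},{"x":0,"y":0,"z":-0.05,"ax":0,"ay":0,"az":0,"jaw":-0.6},{"x":0,"y":0,"z":-0.08,"ax":0,"ay":0,"az":0,"jaw":-0.6},{"x":0,"y":0,"z":-0.1,"ax":0,"ay":0,"az":0,"jaw":-0.6}]' 50
```

```text
time_s: 26.85
eef_pos: [0.5053, -0.3842, 0.0947]
ee_rot: [[0.977, 0.213, -0.001], [0.213, -0.977, 0.0], [-0.001, -0.001, -1.0]]
contact_force: [-0.3, 0.5, -1.0]
grip_width: 0.0308
finger_force: 50.2
```

```bash
python3 -m jog '[{"x":0,"y":0,"z":-0.05,"ax":0,"ay":0,"az":0,"jaw":-0.6},{"x":0,"y":0,"z":-0.1,"ax":0,"ay":0,"az":0,"jaw":-0.6},{"x":0,"y":0,"z":-0.15,"ax":0,"ay":0,"az":0,"jaw":-0.6},{"x":0,"y":0,"z":-0.2,"ax":0,"ay":0,"az":0,"jaw":-0.6},{"x":0,"y":0,"z":-0.25,"ax":0,"ay":0,"az":0,"jaw":-0.6},{"x":0,"y":0,"z":-0.3,"ax":0,"ay":0,"az":0,"jaw":-0.6}]' 50
python3 -m jog '[{"x":0,"y":0,"z":-0.2,"ax":0,"ay":0,"az":0,"jaw":-0.6},{"x":0,"y":0,"z":-0.4,"ax":0,"ay":0,"az":0,"jaw":-0.6},{"x":0,"y":0,"z":-0.7,"ax":0,"ay":0,"az":0,"jaw":-0.6},{"x":0,"y":0,"z":-0.9,"ax":0,"ay":0,"az":0,"jaw":-0.6},{"x":0,"y":0,"z":-0.9,"ax":0,"ay":0,"az":0,"jaw":-0.6}]' 50
python3 -m jog '[{"x":0.3,"y":-1,"z":0,"ax":0,"ay":0,"az":0,"jaw":-0.6},{"x":0.3,"y":-1,"z":0,"ax":0,"ay":0,"az":0,"jaw":-0.6},{"x":0.3,"y":-1,"z":0,"ax":0,"ay":0,"az":0,"jaw":-0.6},{"x":0.3,"y":-1,"z":0,"ax":0,"ay":0,"az":0,"jaw":-0.6}]' 50
python3 -m jog '[{"x":0.3,"y":-1,"z":0,"ax":0,"ay":0,"az":0,"jaw":-0.6},{"x":0.3,"y":-1,"z":0,"ax":0,"ay":0,"az":0,"jaw":-0.6},{"x":0.3,"y":-1,"z":0,"ax":0,"ay":0,"az":0,"jaw":-0.6},{"x":0.3,"y":-1,"z":0,"ax":0,"ay":0,"az":0,"jaw":-0.6}]' 50
python3 -m jog '[{"x":0.3,"y":-1,"z":0,"ax":0,"ay":0,"az":0,"jaw":-0.6},{"x":0.3,"y":-1,"z":0,"ax":0,"ay":0,"az":0,"jaw":-0.6},{"x":0.3,"y":-1,"z":0,"ax":0,"ay":0,"az":0,"jaw":-0.6},{"x":0.3,"y":-1,"z":0,"ax":0,"ay":0,"az":0,"jaw":-0.6}]' 50
python3 -m jog '[{"x":0.3,"y":-1,"z":0,"ax":0,"ay":0,"az":-1,"jaw":-0.6},{"x":0.3,"y":-1,"z":0,"ax":0,"ay":0,"az":-1,"jaw":-0.6},{"x":0.3,"y":-1,"z":0,"ax":0,"ay":0,"az":-1,"jaw":-0.6},{"x":0.3,"y":-1,"z":0,"ax":0,"ay":0,"az":-1,"jaw":-0.6},{"x":0.3,"y":-1,"z":0,"ax":0,"ay":0,"az":-1,"jaw":-0.6}]' 50
python3 to.py 0.5634 0.3648 0.24 53.6
```

```text
time_s: 27.35
eef_pos: [0.5056, -0.3845, 0.1316]
ee_rot: [[0.977, 0.213, 0.0], [0.213, -0.977, -0.0], [0.0, 0.0, -1.0]]
contact_force: [-0.3, 0.6, -1.2]
grip_width: 0.0307
finger_force: 50.2
time_s: 27.77
eef_pos: [0.5084, -0.3871, 0.2471]
ee_rot: [[0.977, 0.213, 0.01], [0.213, -0.977, -0.01], [0.008, 0.012, -1.0]]
contact_force: [0.8, -0.7, 0.5]
grip_width: 0.031
finger_force: 50.2
time_s: 28.1
eef_pos: [0.5147, -0.252, 0.2374]
ee_rot: [[0.976, 0.219, -0.002], [0.219, -0.976, 0.006], [-0.001, -0.007, -1.0]]
contact_force: [0.4, -1.2, -1.7]
grip_width: 0.0309
finger_force: 50.3
time_s: 28.43
eef_pos: [0.5241, -0.1275, 0.2378]
ee_rot: [[0.976, 0.22, -0.002], [0.22, -0.976, 0.005], [-0.001, -0.005, -1.0]]
contact_force: [-0.7, -1.7, -0.7]
grip_width: 0.0311
finger_force: 50.4
time_s: 28.77
eef_pos: [0.5337, -0.003, 0.238]
ee_rot: [[0.975, 0.22, -0.001], [0.22, -0.975, 0.005], [-0.0, -0.005, -1.0]]
contact_force: [-0.1, -0.5, -0.4]
grip_width: 0.0307
finger_force: 50.4
time_s: 29.18
eef_pos: [0.5435, 0.1172, 0.238]
ee_rot: [[0.734, 0.679, -0.001], [0.679, -0.734, -0.0], [-0.001, -0.0, -1.0]]
contact_force: [-0.6, -0.4, -1.9]
grip_width: 0.0306
finger_force: 50.5
t 29.1833 pos [0.5435 0.1172 0.238 ] yaw 42.74 shift [ 1.522 -1.403 -0.018] az -0.362 grip 0.0306 50.5 F [-0.6088 -0.4282 -1.8794] q [ 3. 10. 92. -0. 78. 51.]
```

```bash
python3 -m jog '[{"x":0.75,"y":-0.7,"z":0,"ax":0,"ay":0,"az":-0.36,"jaw":-0.6},{"x":0.75,"y":-0.7,"z":0,"ax":0,"ay":0,"az":-0.36,"jaw":-0.6},{"x":0.75,"y":-0.7,"z":0,"ax":0,"ay":0,"az":-0.36,"jaw":-0.6},{"x":0.75,"y":-0.7,"z":0,"ax":0,"ay":0,"az":-0.36,"jaw":-0.6},{"x":0.75,"y":-0.7,"z":0,"ax":0,"ay":0,"az":-0.36,"jaw":-0.6}]' 50
python3 to.py 0.5634 0.3648 0.24 53.6
```

```text
time_s: 29.6
eef_pos: [0.5539, 0.2383, 0.238]
ee_rot: [[0.6, 0.8, -0.001], [0.8, -0.6, -0.001], [-0.001, -0.0, -1.0]]
contact_force: [-0.8, 0.2, -1.4]
grip_width: 0.0308
finger_force: 50.5
t 29.6 pos [0.5539 0.2383 0.238 ] yaw 53.11 shift [ 0.891 -0.57  -0.018] az -0.016 grip 0.0308 50.5 F [-0.7808  0.1637 -1.3683] q [15. 16. 85. -0. 79. 52.]
```

```bash
python3 -m jog '[{"x":0.88,"y":-0.56,"z":0,"ax":0,"ay":0,"az":-0.02,"jaw":-0.6},{"x":0.88,"y":-0.56,"z":0,"ax":0,"ay":0,"az":-0.02,"jaw":-0.6},{"x":0.88,"y":-0.56,"z":0,"ax":0,"ay":0,"az":-0.02,"jaw":-0.6},{"x":0.88,"y":-0.56,"z":0,"ax":0,"ay":0,"az":-0.02,"jaw":-0.6},{"x":0.88,"y":-0.56,"z":0,"ax":0,"ay":0,"az":-0.02,"jaw":-0.6}]' 50
python3 -m jog '[{"x":0,"y":0,"z":0.2,"ax":0,"ay":0,"az":0,"jaw":-0.6},{"x":0,"y":0,"z":0.4,"ax":0,"ay":0,"az":0,"jaw":-0.6},{"x":0,"y":0,"z":0.6,"ax":0,"ay":0,"az":0,"jaw":-0.6},{"x":0,"y":0,"z":0.8,"ax":0,"ay":0,"az":0,"jaw":-0.6},{"x":0,"y":0,"z":0.8,"ax":0,"ay":0,"az":0,"jaw":-0.6},{"x":0,"y":0,"z":0.8,"ax":0,"ay":0,"az":0,"jaw":-0.6}]' 50
python3 to.py 0.5634 0.3648 0.073 53.6
```

```text
time_s: 30.02
eef_pos: [0.5639, 0.3623, 0.2376]
ee_rot: [[0.592, 0.806, -0.001], [0.806, -0.592, -0.002], [-0.002, 0.0, -1.0]]
contact_force: [-0.9, -0.1, -1.3]
grip_width: 0.0304
finger_force: 50.5
time_s: 30.52
eef_pos: [0.5629, 0.3595, 0.1408]
ee_rot: [[0.595, 0.804, -0.004], [0.804, -0.595, -0.003], [-0.005, -0.002, -1.0]]
contact_force: [0.3, -0.9, -0.6]
grip_width: 0.0304
finger_force: 50.4
t 30.5167 pos [0.5629 0.3595 0.1408] yaw 53.51 shift [ 0.041 -0.022  0.565] az -0.003 grip 0.0304 50.4 F [ 0.3288 -0.8717 -0.6314] q [25. 29. 80. -0. 72. 62.]
```

```bash
python3 -m jog '[{"x":0.02,"y":0,"z":0.15,"ax":0,"ay":0,"az":0,"jaw":-0.6},{"x":0.02,"y":0,"z":0.3,"ax":0,"ay":0,"az":0,"jaw":-0.6},{"x":0.02,"y":0,"z":0.42,"ax":0,"ay":0,"az":0,"jaw":-0.6},{"x":0.02,"y":0,"z":0.55,"ax":0,"ay":0,"az":0,"jaw":-0.6},{"x":0.02,"y":0,"z":0.58,"ax":0,"ay":0,"az":0,"jaw":-0.6},{"x":0.02,"y":0,"z":0.58,"ax":0,"ay":0,"az":0,"jaw":-0.6},{"x":0.02,"y":0,"z":0.58,"ax":0,"ay":0,"az":0,"jaw":-0.6}]' 50
python3 -m jog '[{"x":0,"y":0,"z":0.02,"ax":0,"ay":0,"az":0,"jaw":-0.6},{"x":0,"y":0,"z":0.02,"ax":0,"ay":0,"az":0,"jaw":-0.1},{"x":0,"y":0,"z":0.02,"ax":0,"ay":0,"az":0,"jaw":0.2},{"x":0,"y":0,"z":0.02,"ax":0,"ay":0,"az":0,"jaw":0.2},{"x":0,"y":0,"z":0.02,"ax":0,"ay":0,"az":0,"jaw":0.2},{"x":0,"y":0,"z":-0.2,"ax":0,"ay":0,"az":0,"jaw":0.2},{"x":0,"y":0,"z":-0.5,"ax":0,"ay":0,"az":0,"jaw":0.2},{"x":0,"y":0,"z":-0.9,"ax":0,"ay":0,"az":0,"jaw":0.2}]' 50
python3 -m jog '[{"x":0,"y":0.2,"z":-0.3,"ax":0,"ay":0,"az":0,"jaw":0.2},{"x":-0.4,"y":0.6,"z":-0.5,"ax":0,"ay":0,"az":0,"jaw":0.2},{"x":-0.8,"y":1,"z":-0.8,"ax":0,"ay":0,"az":0,"jaw":0.2},{"x":-0.8,"y":1,"z":-0.8,"ax":0,"ay":0,"az":0,"jaw":0.2},{"x":-0.8,"y":1,"z":-0.8,"ax":0,"ay":0,"az":0,"jaw":0.2},{"x":-0.8,"y":1,"z":-0.8,"ax":0,"ay":0,"az":0,"jaw":0.2}]' 50
python3 - <<'E'
from meas import *
im,D=snap('top','top7');P=points(im,D);lid(im,D,'top')
u=np.array([.5934,.8049]);v=np.array([-u[1],u[0]]);d=P[...,:2]-np.array([.4765,.3817]);a=d@u;l=d@v
m=(im.max(2)<60)&(abs(a)<.09)&(abs(l)<.13);q=np.c_[a[m],l[m],P[m][:,2]]
for lo,hi in((-.13,-.04),(-.04,.04),(.04,.13)):
    k=(q[:,1]>lo)&(q[:,1]<hi);print(k.sum(),q[k].min(0) if k.any() else '',q[k].max(0) if k.any() else '')
E
python3 to.py 0.5746 0.5147 0.387 53.6
```

```text
time_s: 31.1
eef_pos: [0.5659, 0.3647, 0.0743]
ee_rot: [[0.592, 0.806, 0.001], [0.806, -0.592, 0.001], [0.001, 0.001, -1.0]]
contact_force: [0.1, -0.1, -1.2]
grip_width: 0.0309
finger_force: 50.5
time_s: 31.77
eef_pos: [0.5631, 0.3638, 0.1729]
ee_rot: [[0.592, 0.806, -0.006], [0.806, -0.592, -0.003], [-0.006, -0.003, -1.0]]
contact_force: [0.9, 0.8, -0.3]
grip_width: 0.0512
finger_force: 0.0
time_s: 32.27
eef_pos: [0.6078, 0.2118, 0.2753]
ee_rot: [[0.596, 0.803, 0.008], [0.803, -0.596, -0.001], [0.004, 0.007, -1.0]]
contact_force: [1.0, -0.0, 1.2]
grip_width: 0.0514
finger_force: 0.0
top lid pts 5701 z 0.12000529860432207 0.32344684459517214 slope a/z [0.1701 0.677 ]
388 [-0.0896 -0.1291  0.0233] [ 0.0471 -0.0709  0.6182]
44 [ 0.0252 -0.0065  0.0643] [0.045  0.0128 0.0782]
308 [-0.0756  0.056   0.0269] [0.0452 0.091  0.0777]
t 32.3167 pos [0.6066 0.2141 0.2735] yaw 53.47 shift [ 1.857 -1.702 -0.945] az -0.004 grip 0.0509 0.0 F [-0.3954 -0.4764 -0.3937] q [12. 19. 77. -0. 84. 48.]
```

View pics/top7.png

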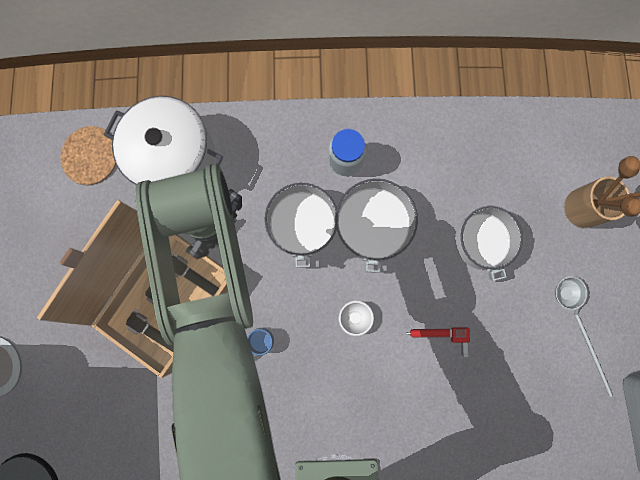

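The small pan now shows an empty socket at (499,275). The arm hides part of the box, so I raise the arm, look again, then go for the tab.

```bash
python3 -m jog '[{"x":0,"y":0,"z":-0.5,"ax":0,"ay":0,"az":0,"jaw":0.6},{"x":0,"y":0,"z":-0.95,"ax":0,"ay":0,"az":0,"jaw":0.6},{"x":0,"y":0.3,"z":-0.95,"ax":0,"ay":0,"az":0,"jaw":0.6},{"x":0,"y":0.6,"z":-0.95,"ax":0,"ay":0,"az":0,"jaw":0.6},{"x":0,"y":0.6,"z":-0.95,"ax":0,"ay":0,"az":0,"jaw":0.6},{"x":0,"y":0.6,"z":-0.95,"ax":0,"ay":0,"az":0,"jaw":0.6}]'
python3 - <<'E'
from meas import *
im,D=snap('top','top8');P=points(im,D);lid(im,D,'top')
snap('side','side8')
a=cv2.imread('pics/top8.png')[190:390,30:250];b=cv2.imread('pics/side8.png')[270:480,230:450]
cv2.imwrite('pics/c8.png',np.hstack([cv2.resize(a,(400,400)),cv2.resize(b,(400,400))]))
u=np.array([.5934,.8049]);v=np.array([-u[1],u[0]]);d=P[...,:2]-np.array([.4765,.3817]);a=d@u;l=d@v
m=(im.max(2)<60)&(abs(a)<.09)&(abs(l)<.13)&(P[...,2]<.15);q=np.c_[a[m],l[m],P[m][:,2]]
for lo,hi in((-.13,-.04),(-.04,.04),(.04,.13)):
    k=(q[:,1]>lo)&(q[:,1]<hi);print(k.sum(),q[k].min(0) if k.any() else '',q[k].max(0) if k.any() else '')
E
python3 to.py 0.564 0.5045 0.387 53.6
```

```text
time_s: 32.82
eef_pos: [0.6638, 0.1736, 0.3834]
ee_rot: [[0.593, 0.805, -0.002], [0.805, -0.593, 0.0], [-0.001, -0.001, -1.0]]
contact_force: [-0.8, 0.4, -0.6]
grip_width: 0.0682
finger_force: 0.0
top lid pts 5917 z 0.12004266885739034 0.3222798764871393 slope a/z [0.1692 0.6773]
0  
286 [-0.0429 -0.0148  0.0371] [0.0452 0.0121 0.0763]
251 [-0.0787  0.0561  0.0264] [0.0448 0.0905 0.0764]
t 32.9167 pos [0.6622 0.1749 0.3829] yaw 53.77 shift [ 1.732 -2.283 -0.03 ] az 0.006 grip 0.0682 0.0 F [-0.2474 -0.7428 -0.2778] q [ 8. 22. 60.  0. 98. 44.]
```

View pics/c8.png

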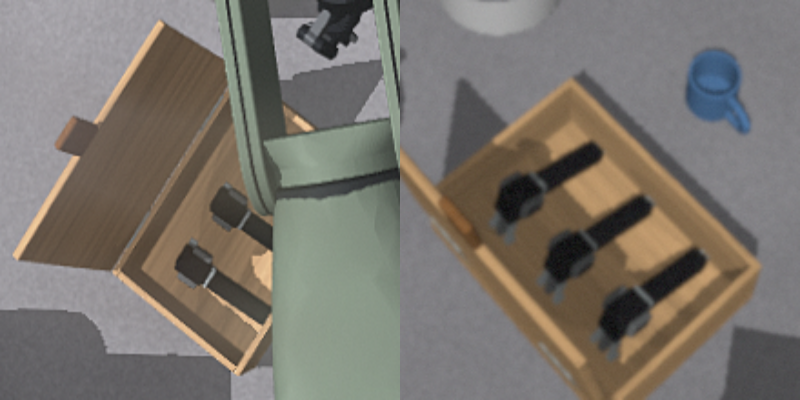

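The side crop shows all three handles inside the box below the rim. Now to shut the lid.

```bash
python3 -m jog '[{"x":0.577,"y":-0.76,"z":-0.03,"ax":0,"ay":0,"az":0,"jaw":0.6},{"x":0.577,"y":-0.76,"z":-0.03,"ax":0,"ay":0,"az":0,"jaw":0.6},{"x":0.577,"y":-0.76,"z":-0.03,"ax":0,"ay":0,"az":0,"jaw":0.6},{"x":0.577,"y":-0.76,"z":-0.03,"ax":0,"ay":0,"az":0,"jaw":0.6}]' 40
python3 -m jog '[{"x":0.577,"y":-0.76,"z":0,"ax":0,"ay":0,"az":0,"jaw":0.6},{"x":0.577,"y":-0.76,"z":0,"ax":0,"ay":0,"az":0,"jaw":0.6},{"x":0.577,"y":-0.76,"z":0,"ax":0,"ay":0,"az":0,"jaw":0.6},{"x":0.577,"y":-0.76,"z":0,"ax":0,"ay":0,"az":0,"jaw":0.6}]' 40
python3 -m jog '[{"x":0.577,"y":-0.76,"z":0,"ax":0,"ay":0,"az":0,"jaw":0.6},{"x":0.577,"y":-0.76,"z":0,"ax":0,"ay":0,"az":0,"jaw":0.6},{"x":0.577,"y":-0.76,"z":0,"ax":0,"ay":0,"az":0,"jaw":0.6},{"x":0.577,"y":-0.76,"z":0,"ax":0,"ay":0,"az":0,"jaw":0.6},{"x":0.577,"y":-0.76,"z":0,"ax":0,"ay":0,"az":0,"jaw":0.6}]' 40
python3 to.py 0.564 0.5045 0.307 53.6
```

```text
time_s: 33.25
eef_pos: [0.6263, 0.2911, 0.3878]
ee_rot: [[0.584, 0.812, -0.003], [0.812, -0.584, 0.003], [0.001, -0.004, -1.0]]
contact_force: [-0.5, 0.1, 0.2]
grip_width: 0.0683
finger_force: 0.0
time_s: 33.58
eef_pos: [0.5933, 0.4004, 0.387]
ee_rot: [[0.584, 0.812, -0.003], [0.812, -0.584, 0.002], [0.0, -0.004, -1.0]]
contact_force: [-0.3, -0.8, 0.3]
grip_width: 0.0685
finger_force: 0.0
time_s: 34.0
eef_pos: [0.5631, 0.5052, 0.3868]
ee_rot: [[0.588, 0.809, -0.002], [0.809, -0.588, -0.002], [-0.002, -0.001, -1.0]]
contact_force: [-0.2, -0.5, -0.5]
grip_width: 0.0679
finger_force: 0.0
t 34.0 pos [0.5631 0.5052 0.3868] yaw 53.97 shift [0.002 0.01  0.665] az 0.012 grip 0.0679 0.0 F [-0.2336 -0.4995 -0.5096] q [ 35.  32.  45.  -0. 102.  71.]
```

```bash
python3 -m jog '[{"x":0,"y":0.01,"z":0.2,"ax":0,"ay":0,"az":0,"jaw":0.6},{"x":0,"y":0.01,"z":0.4,"ax":0,"ay":0,"az":0,"jaw":0.6},{"x":0,"y":0.01,"z":0.6,"ax":0,"ay":0,"az":0,"jaw":0.6},{"x":0,"y":0.01,"z":0.665,"ax":0,"ay":0,"az":0,"jaw":0.6},{"x":0,"y":0.01,"z":0.665,"ax":0,"ay":0,"az":0,"jaw":0.6},{"x":0,"y":0.01,"z":0.665,"ax":0,"ay":0,"az":0,"jaw":0.6}]' 40
python3 -m jog '[{"x":0,"y":0,"z":0,"ax":0,"ay":0,"az":0,"jaw":0},{"x":0,"y":0,"z":0,"ax":0,"ay":0,"az":0,"jaw":-0.6},{"x":0,"y":0,"z":0,"ax":0,"ay":0,"az":0,"jaw":-0.6},{"x":0,"y":0,"z":0,"ax":0,"ay":0,"az":0,"jaw":-0.6},{"x":0,"y":0,"z":0,"ax":0,"ay":0,"az":0,"jaw":-0.6}]' 40
python3 to.py 0.5358 0.4622 0.303
```

```text
time_s: 34.5
eef_pos: [0.5666, 0.5014, 0.3087]
ee_rot: [[0.593, 0.805, -0.0], [0.805, -0.593, -0.001], [-0.001, -0.0, -1.0]]
contact_force: [0.8, 0.1, 0.6]
grip_width: 0.0684
finger_force: 0.0
time_s: 34.92
eef_pos: [0.5645, 0.5053, 0.3125]
ee_rot: [[0.59, 0.808, -0.0], [0.808, -0.59, 0.007], [0.005, -0.004, -1.0]]
contact_force: [-5.8, 3.5, 4.4]
grip_width: 0.0349
finger_force: 41.9
t 34.9167 pos [0.5645 0.5053 0.3125] yaw 53.86 shift [-0.432  0.019  0.077] az None grip 0.0349 41.9 F [-5.7878  3.4588  4.4192] q [35. 33. 53.  0. 94. 71.]
```

```bash
python3 -m jog '[{"x":-0.285,"y":0,"z":-0.037,"ax":0,"ay":0,"az":0,"jaw":-0.6},{"x":-0.477,"y":0,"z":-0.037,"ax":0,"ay":0,"az":0,"jaw":-0.6},{"x":-0.667,"y":0,"z":-0.018,"ax":0,"ay":0,"az":0,"jaw":-0.6},{"x":-0.855,"y":0,"z":0.02,"ax":0,"ay":0,"az":0,"jaw":-0.6},{"x":-0.855,"y":0,"z":0.02,"ax":0,"ay":0,"az":0,"jaw":-0.6}]' 40
python3 -m jog '[{"x":-0.183,"y":0,"z":0.057,"ax":0,"ay":0,"az":0,"jaw":-0.6},{"x":-0.36,"y":0,"z":0.132,"ax":0,"ay":0,"az":0,"jaw":-0.6},{"x":-0.528,"y":0,"z":0.223,"ax":0,"ay":0,"az":0,"jaw":-0.6},{"x":-0.687,"y":0,"z":0.331,"ax":0,"ay":0,"az":0,"jaw":-0.6},{"x":-0.687,"y":0,"z":0.331,"ax":0,"ay":0,"az":0,"jaw":-0.6}]' 40
python3 to.py 0.5358 0.4622 0.303
```

```text
time_s: 35.33
eef_pos: [0.5021, 0.4196, 0.3088]
ee_rot: [[0.591, 0.807, -0.002], [0.807, -0.591, 0.003], [0.002, -0.004, -1.0]]
contact_force: [-6.9, 2.8, 2.8]
grip_width: 0.0353
finger_force: 43.8
time_s: 35.75
eef_pos: [0.4526, 0.3518, 0.2673]
ee_rot: [[0.591, 0.806, -0.005], [0.806, -0.591, -0.001], [-0.004, -0.004, -1.0]]
contact_force: [-10.8, -2.7, 6.1]
grip_width: 0.0352
finger_force: 44.8
t 35.75 pos [0.4526 0.3518 0.2673] yaw 53.74 shift [ 1.151  0.014 -0.302] az None grip 0.0352 44.8 F [-10.7675  -2.7481   6.1142] q [29. 11. 87.  0. 82. 65.]
```

```bash
python3 -m jog '[{"x":-0.147,"y":0,"z":0.123,"ax":0,"ay":0,"az":0,"jaw":-0.6},{"x":-0.28,"y":0,"z":0.261,"ax":0,"ay":0,"az":0,"jaw":-0.6},{"x":-0.399,"y":0,"z":0.411,"ax":0,"ay":0,"az":0,"jaw":-0.6},{"x":-0.503,"y":0,"z":0.572,"ax":0,"ay":0,"az":0,"jaw":-0.6},{"x":-0.503,"y":0,"z":0.572,"ax":0,"ay":0,"az":0,"jaw":-0.6}]' 40
python3 -m jog '[{"x":-0.0875,"y":0,"z":0.171,"ax":0,"ay":0,"az":0,"jaw":-0.6},{"x":-0.157,"y":0,"z":0.35,"ax":0,"ay":0,"az":0,"jaw":-0.6},{"x":-0.208,"y":0,"z":0.534,"ax":0,"ay":0,"az":0,"jaw":-0.6},{"x":-0.242,"y":0,"z":0.723,"ax":0,"ay":0,"az":0,"jaw":-0.6},{"x":-0.242,"y":0,"z":0.723,"ax":0,"ay":0,"az":0,"jaw":-0.6}]' 40
python3 to.py 0.3993 0.277 0.085
```

```text
time_s: 36.17
eef_pos: [0.4173, 0.3033, 0.1958]
ee_rot: [[0.592, 0.806, -0.006], [0.806, -0.592, -0.001], [-0.005, -0.004, -1.0]]
contact_force: [-8.0, -0.5, -0.3]
grip_width: 0.0351
finger_force: 44.0
time_s: 36.58
eef_pos: [0.4016, 0.2818, 0.1086]
ee_rot: [[0.592, 0.806, -0.005], [0.806, -0.592, 0.001], [-0.002, -0.005, -1.0]]
contact_force: [-5.8, 3.4, -2.7]
grip_width: 0.0351
finger_force: 42.6
t 36.5833 pos [0.4016 0.2818 0.1086] yaw 53.68 shift [-0.043  0.009  0.197] az None grip 0.0351 42.6 F [-5.8348  3.408  -2.6645] q [ 25.  12. 107.   0.  61.  61.]
```

```bash
python3 -m jog '[{"x":-0.01,"y":0,"z":0.08,"ax":0,"ay":0,"az":0,"jaw":-0.6},{"x":-0.013,"y":0,"z":0.15,"ax":0,"ay":0,"az":0,"jaw":-0.6},{"x":-0.013,"y":0,"z":0.18,"ax":0,"ay":0,"az":0,"jaw":-0.6},{"x":-0.013,"y":0,"z":0.18,"ax":0,"ay":0,"az":0,"jaw":-0.6}]' 40
python3 -m jog '[{"x":0,"y":0,"z":0.03,"ax":0,"ay":0,"az":0,"jaw":-0.6},{"x":0,"y":0,"z":0.05,"ax":0,"ay":0,"az":0,"jaw":-0.6},{"x":0,"y":0,"z":0.05,"ax":0,"ay":0,"az":0,"jaw":-0.6}]' 40
```

```text
time_s: 36.92
eef_pos: [0.4009, 0.2808, 0.0904]
ee_rot: [[0.592, 0.806, -0.006], [0.806, -0.592, 0.0], [-0.003, -0.005, -1.0]]
contact_force: [-10.9, 0.7, 6.1]
grip_width: 0.0348
finger_force: 43.6
time_s: 37.17
eef_pos: [0.4012, 0.2811, 0.0895]
ee_rot: [[0.591, 0.806, -0.007], [0.807, -0.591, -0.001], [-0.005, -0.005, -1.0]]
contact_force: [-23.8, -6.7, 42.4]
grip_width: 0.035
finger_force: 48.1
```

```bash
python3 -m jog '[{"x":0,"y":0,"z":-0.04,"ax":0,"ay":0,"az":0,"jaw":-0.6},{"x":0,"y":0,"z":-0.04,"ax":0,"ay":0,"az":0,"jaw":0.3},{"x":0,"y":0,"z":-0.04,"ax":0,"ay":0,"az":0,"jaw":0.8},{"x":0,"y":0,"z":-0.04,"ax":0,"ay":0,"az":0,"jaw":0.8},{"x":0,"y":0,"z":-0.3,"ax":0,"ay":0,"az":0,"jaw":0.8},{"x":0,"y":0,"z":-0.6,"ax":0,"ay":0,"az":0,"jaw":0.8},{"x":0,"y":0,"z":-0.9,"ax":0,"ay":0,"az":0,"jaw":0.8},{"x":0,"y":0,"z":-0.9,"ax":0,"ay":0,"az":0,"jaw":0.8}]' 40
python3 -m jog '[{"x":0,"y":1,"z":0,"ax":0,"ay":0,"az":0,"jaw":0.8},{"x":0,"y":1,"z":0,"ax":0,"ay":0,"az":0,"jaw":0.8},{"x":0,"y":1,"z":0,"ax":0,"ay":0,"az":0,"jaw":0.8},{"x":0,"y":1,"z":0,"ax":0,"ay":0,"az":0,"jaw":0.8}]' 40
python3 -m jog '[{"x":0,"y":1,"z":0,"ax":0,"ay":0,"az":0,"jaw":0.8},{"x":0,"y":1,"z":0,"ax":0,"ay":0,"az":0,"jaw":0.8},{"x":0,"y":1,"z":0,"ax":0,"ay":0,"az":0,"jaw":0.8},{"x":0,"y":1,"z":0,"ax":0,"ay":0,"az":0,"jaw":0.8},{"x":0,"y":1,"z":0,"ax":0,"ay":0,"az":0,"jaw":0.8}]' 40
python3 - <<'E'
from meas import *
im,D=snap('top','top9');P=points(im,D)
u=np.array([.5934,.8049]);v=np.array([-u[1],u[0]])
vs,us=np.mgrid[0:480,0:640]
a=P[...,:2]@u;l=P[...,:2]@v
m=(P[...,2]>.06)&(P[...,2]<.13)&(a>.5)&(a<.68)&(l>-.28)&(l<-.03);k=np.polyfit(a[m],P[m][:,2],1);print('lid slope',k,'z front/back',np.polyval(k,[.49,.69]),m.sum())
print(get_state()['contact_force'])
E
```

```text
time_s: 37.83
eef_pos: [0.4089, 0.2824, 0.1998]
ee_rot: [[0.592, 0.806, 0.015], [0.806, -0.592, 0.007], [0.014, 0.008, -1.0]]
contact_force: [0.8, 0.3, 0.3]
grip_width: 0.0765
finger_force: 0.0
time_s: 38.17
eef_pos: [0.5061, 0.2051, 0.1926]
ee_rot: [[0.596, 0.803, 0.007], [0.803, -0.596, -0.002], [0.003, 0.006, -1.0]]
contact_force: [-0.6, 0.2, -0.5]
grip_width: 0.0768
finger_force: 0.0
time_s: 38.58
eef_pos: [0.5981, 0.1364, 0.191]
ee_rot: [[0.595, 0.804, 0.0], [0.804, -0.595, 0.0], [0.0, 0.0, -1.0]]
contact_force: [0.0, -0.2, 0.4]
grip_width: 0.077
finger_force: 0.0
lid slope [-0.0031  0.0917] z front/back [0.0902 0.0896] 8528
[-0.1354  0.1289 -0.3854]
```

View pics/top9.png

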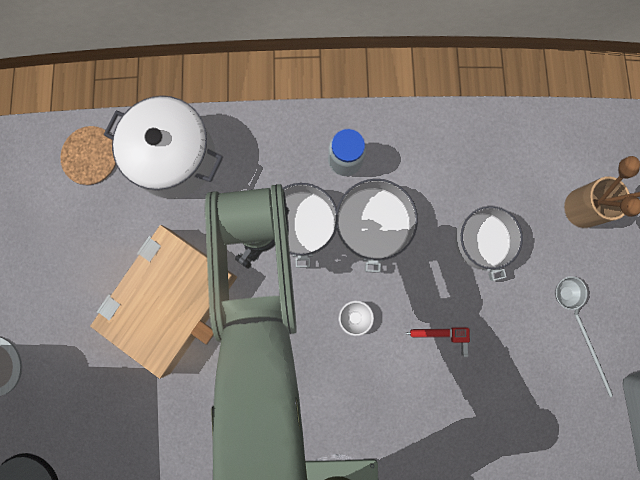

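The lid is shut and flat (slope 0.003), all three pans stand upright without handles, and the robot touches nothing. I hand the job in.

```bash
python3 -c "
from plant import *
print(close_job())"
```

```text
the job is handed in; nothing more can be done
None
```

I handed the job in: all three handles came off and are in the box, the lid is shut flat, the pans stand on the counter, and the jar, cup and dish were left alone; the hand-in returned no verdict.

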